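Push a jar tote up into the push-back lane

ROBOT

A 6-joint arm with a two-finger parallel gripper is mounted at the origin on the work surface. World frame = base frame: x ahead of the robot, y to its left, z up, the work surface at z = 0. Lengths are in mm, angles in rad, forces in N, time in s.
With the tool pointing down it reaches from about 250 to 725 mm from the base axis. Payload 4 kg.
Tool frame: the origin (TCP) lies on the centre line of the jaws, within the pads' length; the fingertips stand 19 mm ahead of it and the grasp point (between the pads) is the TCP; z points along the fingers, x is the direction in which the jaws open and shut, and the axes are right-handed (so a half turn about z gives the same grasp; the last joint's range is limited). The gripper opens to 85 mm and grips with 20 to 120 N. Pads are 22 mm wide; open, the fingers measure 114 mm over their backs; the gripper's body (76 mm by 85 mm) begins 54 mm behind the grasp point. The pads swing forward as they close: fully open they stand 13 mm farther back than shut.
Start: joints at [-1.174, 0.241, 0.005, 1.335, 0, 1.571], TCP at [193.233, -461.151, 250.306] pointing down, gripper open.
Joint ranges: [-2.72, 2.72], [-1.05, 1.87], [-1.09, 1.28], [-1.99, 2.15], [-1.42, 1.44], [-3.14, 3.14]. Speed limits (rad/s): [2.79, 2.79, 3.14, 3.14, 3.14, 3.14].

INTERFACE

Orientations are given as a unit quaternion [x, y, z, w].
In Python, from plant import get_obs, read_camera, job_done gives the robot as it stands.
- The arm moves only by the tool carry_out, never from a script. Its arguments are lists of equal length, an entry for each row: "xyz": the shift along the tool's x, y, z in mm, a list of three; "twist": the turn about the tool's z in rad; "jaw": the opening, from -1 (shut) to 1 (fully open), so that 0 is half open. A call has 1 to 8 rows; each row is the pose to reach, as a shift and turn from the pose commanded when the call began, along the tool's axes at that moment; what a row does not reach only later rows make up. A row lasts 1/12 s, in which the tool goes at most 41.7 mm and 7.16 degrees, less where a joint would pass 70% of its speed; a pose out of reach is approached as far as the arm can. A call with a gripper value outside its range is refused whole. The fingers move at their own pace and stop on an object; "force" is the grip in N (left out, the last holds). Time passes only in rows, so rows that repeat a pose let the fingers close. It gives the time, the measured TCP pose, the force and the opening at its end, in the units of the state.
- get_obs(): the state, without advancing time (a new reading comes with each control period).
- read_camera(name): name is "scene" or "top" or "wrist"; returns a dict with "frame" (480x640x3 uint8, blue, green, red), "intrinsics" (3x3 intrinsics, pixels), "origin" and "attitude" of the camera in the world; the wrist camera has in their place "hand_eye" (4x4, takes a point from camera to tool coordinates, whose origin is the TCP and whose axes are the tool frame's). Camera axes: x right, y down, z forward; pixel columns grow to the right and rows downward; lengths in mm; the calibration is good to about 2 mm. A picture is of the moment at which its call begins: read the wrist's pose just before it. There is no depth.
- job_done(): hands the job in, once; it reports no verdict.
The state is a dict: "clock": time; "joint_positions": joint angles; "joint_velocities": joint speeds; "joint_efforts": joint torques, N m; "position": TCP position; "tool_rot": TCP orientation; "wrist_force": force on the tool from outside, world axes, zero at the start; "torque": the same for the moment, N m; "opening": finger opening in mm.
Only numpy, scipy, OpenCV 4.12 (cv2) and the standard library are available. Lean on these libraries where they do the work, as an engineer would, in place of code of your own. Each camera call takes 0.05 s, during which the arm holds its last target.

TASK

Take the blue jar tote by its white end handle, bring it square to the flared mouth of the push-back lane and, sliding it all the way and never lifting it clear, push it nose first up the ramp until its back edge drops behind the yellow lip and it lies flat on the deck, then let go. Do not wedge it hard against the white side rails, press the sprung plate at the back only as hard as it takes for the edge to drop and never force it towards the end of its travel, keep the jars standing in their cells, and leave the saucepan, the squeeze bottle and the spare jar beside the lane where they stand.

Things in the scene. Friction and masses are not known exactly. Their poses are not given: they have to be found in the camera images.
- tote: blue plastic tote, 186 mm long (x), 128 mm wide (y), walls 62 mm high, 4 mm thick, flat underside, 2 x 3 cells, four of them holding jars; 0.6 to 1.0 kg loaded, and it slides easily (friction on bench, lane and plate 0.22 to 0.34). Origin: centre of its underside; x points to its nose (the end that goes in first), z up. The handle is at the back (-x) end
- tote_bar (a point): middle of the handle's cross bar: a round white bar 12 mm thick, 90 mm long along the tote's y, 133 mm behind the tote's origin and 60 mm above its underside; 34 mm clear between the bar and the tote's end wall, free space beneath and above. The tote's jars reach 72 mm above its underside
- tote_nose (a point): middle of the lower front edge of the tote (its frame: 93 mm ahead of the origin, underside)
- tote_heel (a point): middle of the lower back edge of the tote (93 mm behind the origin, underside): the edge that must drop behind the lip
- lane: the push-back lane's steel side frame, fixed to the bench, 395 mm long. Frame: origin on the bench on the lane's middle line, x points up the lane (horizontal), y to its left, z up. Between its rails a lift-out insert of aluminium sheet (ramp, yellow lip, deck, sprung plate) is clamped in slots: its toe stands anywhere from x = -14 to +14 mm; this is not measured and must be felt or seen
- rails: two white plastic side rails on the frame (lane's frame), 133 mm apart inside, 36 mm above the deck, straight from x = 38 mm back, flaring to 177 mm apart at x = -25 mm; over 25 N on them is wedged. Insert between them, (x, z) in mm from its toe: ramp (0, 0) to (98.7, 24.3), yellow lip top to (104.6, 24.9), its back face down to (106, 12), deck rising 6 degrees from there
- tail: rear end of the lane (same frame as the lane). Here stands the sprung plate with black rubber face, its top 38 mm above the deck, its face 184.3 mm up the deck from the lip's back face: 2 N starts it, then 2 N per mm, end of travel at 10 mm; more than 18 N counts as forced. The tote presses it about 4 mm before the heel can drop; a handle held tight keeps the heel up, so lower it while pressing
- jar0: small closed sauce jar, 44 mm across, 68 mm high, loose in a cell of the tote; origin: centre of its underside, z up
- jar1: small closed sauce jar, 44 mm across, 68 mm high, loose in a cell of the tote; origin: centre of its underside, z up
- jar2: small closed sauce jar, 44 mm across, 68 mm high, loose in a cell of the tote; origin: centre of its underside, z up
- jar3: small closed sauce jar, 44 mm across, 68 mm high, loose in a cell of the tote; origin: centre of its underside, z up
- pan: small steel saucepan with a wire handle, 110 mm across, 65 mm high; origin under its centre; leave alone
- squeeze: white squeeze bottle with red cap, 52 mm across, 165 mm high; origin under its centre; leave alone
- spare_jar: single sauce jar standing by the lane, 44 mm across, 68 mm high; origin under its centre; leave alone
Not all that is in view belongs to the job. Leave any green or red look-alike of the jar3 alone.

How it is judged (in metres and radians):
On the way, in this order (a step that is already met when the one before it is completed fails the run):
1. the tote's nose is on the ramp, squarely between the rails (x of tote_nose in the frame of lane between 0.045 and 0.19 m and y of tote_nose in the frame of lane between -0.008 and 0.008 m and angle between the x axis of tote and the x axis of lane, either way round below 0.35 rad and contact force between tote and lane above 0.5 N), for 0.1 s.
2. the tote slides over the lip, its heel still on the ramp and its weight on the lane (x of tote_heel in the frame of lane between 0.02 and 0.086 m and z of tote_heel in the frame of lane below 0.04 m and contact force between tote and lane above 0.5 N), for 0.1 s.
At the end, for the whole second after the job is handed in: the tote lies at rest flat on the deck behind the lip, between the rails (back edge under 17.5 mm and front edge under 37.5 mm above the bench, which only a tote lying on the deck reaches), its four jars standing in it within 0.3 rad of vertical, and the robot has let go (x of tote_heel in the frame of lane between 0.088 and 0.128 m and z of tote_heel in the frame of lane below 0.0175 m and z of tote_nose in the frame of lane below 0.0375 m and y of tote_heel in the frame of lane between -0.008 and 0.008 m and linear speed of tote below 0.01 m/s and angle between each of jar0, jar1, jar2, jar3's own z axis and vertical below 0.3 rad and distance between each of jar0, jar1, jar2, jar3 and tote below 0.085 m); the robot touches nothing.
It fails at once if the tote is lifted clear instead of slid: its nose more than 72 mm or its heel more than 50 mm above the bench (z of tote_nose in the frame of lane above 0.072 m or z of tote_heel in the frame of lane above 0.05 m).
It fails at once if the tote is wedged against the side rails with more than 25 N (contact force between tote and rails above 25 N).
It fails at once if the sprung plate is pressed with more than 18 N (contact force between tote and tail above 18 N).
It fails at once if a jar tips over (more than 0.6 rad) (angle between any of jar0, jar1, jar2, jar3's own z axis and vertical above 0.6 rad).
It fails at once if the saucepan, squeeze bottle or spare jar is moved by more than 20 mm (distance of any of pan, squeeze, spare_jar from where it was at the start of the episode above 0.02 m).
It also fails if it takes over 61 s, if anything falls off the work surface, if the arm or the gripper's body presses on something with over 40 N, if the wrist force passes 120 N, or if a joint passes its speed limit or range.

## Working session

There is one attempt and no reset: what is moved stays moved. The work goes in short steps, Python scripts to look and compute and a tool call to move; the robot and the scene stay as the last step left them, time stands still between calls to the robot, and variables do not carry over. Pictures are saved under pics/ and viewed, and the job is handed in when it is done.

Besides the shell and the picture viewer there is one more tool, called after "Emit:" by a JSON object that holds its "method" and its "body". carry_out: Moves the arm, as the interface text tells. Its arguments: {"type":"object","properties":{"xyz":{"type":"array","items":{"type":"array","items":{"type":"number"}}},"twist":{"type":"array","items":{"type":"number"}},"jaw":{"type":"array","items":{"type":"number"}},"force":{"type":"number"}},"required":["xyz","twist","jaw"]}

```bash
ls; mkdir -p pics
python3 - <<'E'
from plant import get_obs, read_camera
import cv2
o=get_obs(); print(o)
for n in("scene","top","wrist"):
    c=read_camera(n); cv2.imwrite(f"pics/{n}0.png",c["frame"])
    print(n,{k:v for k,v in c.items() if k!="frame"})
E
```

```text
pics
{'clock': 0.0, 'joint_positions': array([-1.17403889e+00,  2.41385851e-01,  3.70873404e-03,  1.33521196e+00,
        1.23064299e-05,  1.57083359e+00]), 'joint_velocities': array([-0.0023385 ,  0.0008415 ,  0.00111478, -0.00042695, -0.0012515 ,
        0.00059686]), 'joint_efforts': array([ 1.72678242e-04, -3.72325408e+01,  2.52400768e+01,  1.70971197e-02,
        1.81575924e-04,  1.48785954e-06]), 'position': array([ 192.98435694, -460.60023607,  249.4205651 ]), 'tool_rot': array([ 8.32584471e-01, -5.53897105e-01, -8.67809953e-04, -5.84675368e-04]), 'wrist_force': array([ 0.37785725,  0.32968696, -0.44011349]), 'torque': array([ 0.01810276, -0.01730429,  0.01574328]), 'opening': 85.53106273629612}
scene {'intrinsics': array([[531.11921025,   0.        , 315.51193609],
       [  0.        , 531.11921025, 236.63297203],
       [  0.        ,   0.        ,   1.        ]]), 'origin': array([1084.84040866,  725.91492422,  642.82754122]), 'attitude': array([ 0.30876275,  0.83268861, -0.43097949, -0.15984966])}
top {'intrinsics': array([[497.46368583,   0.        , 314.44295005],
       [  0.        , 497.46368583, 235.4281209 ],
       [  0.        ,   0.        ,   1.        ]]), 'origin': array([475.97288954,  74.18589066, 788.84322709]), 'attitude': array([ 0.71224465, -0.70114369,  0.00818294, -0.03221994])}
wrist {'intrinsics': array([[361.16148631,   0.        , 319.00112683],
       [  0.        , 361.16148631, 244.28593092],
       [  0.        ,   0.        ,   1.        ]]), 'hand_eye': array([[ 9.99999561e-01, -3.56864421e-04, -8.66734967e-04,
        -6.73493506e-01],
       [ 6.07448430e-04,  9.50963582e-01,  3.09302273e-01,
        -7.91407833e+01],
       [ 7.13854413e-04, -3.09302663e-01,  9.50963381e-01,
        -1.24144361e+02],
       [ 0.00000000e+00,  0.00000000e+00,  0.00000000e+00,
         1.00000000e+00]])}
```

View pics/top0.png

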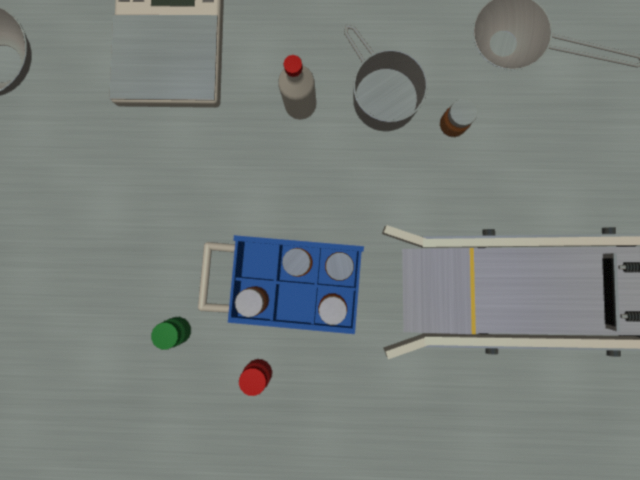

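View pics/scene0.png

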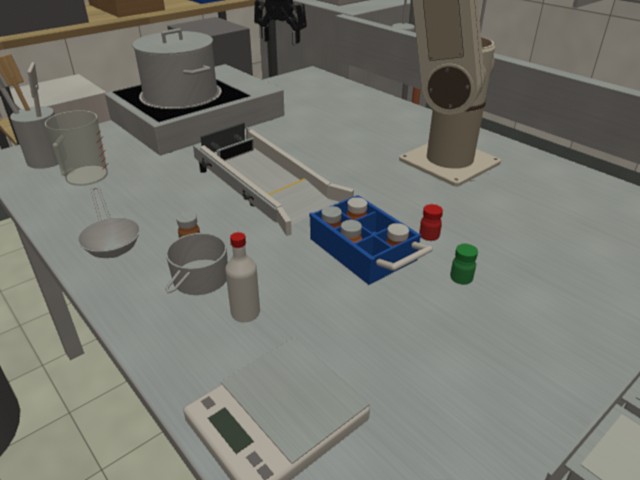

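View pics/wrist0.png

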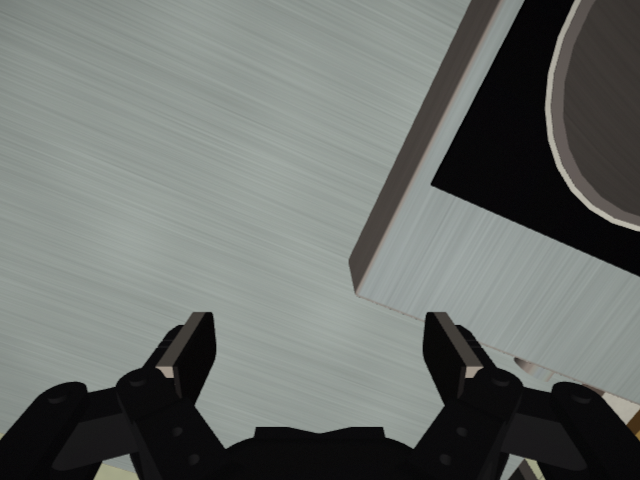

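The top picture shows the blue tote at about (295,285) with its handle bar at x≈205. The lane is on the right, with the yellow lip at x≈473 and the ramp toe at x≈402. Look-alikes to avoid are the green jar (165,335), the red jar (253,380) and the spare jar (457,118), plus the pan (387,95) and squeeze bottle (295,80). The tote is the only blue item with a white handle. Next I'll look at close crops.

```bash
cat > h.py <<'E'
import numpy as np,cv2
from scipy.spatial.transform import Rotation as R
from plant import get_obs, read_camera
def ray(c,uv):
    K=c["intrinsics"]; d=np.linalg.inv(K)@np.array([uv[0],uv[1],1.])
    if "hand_eye" in c:
        o=c["obs"]; Rt=R.from_quat(o["tool_rot"]).as_matrix(); H=c["hand_eye"]
        return o["position"]+Rt@H[:3,3], Rt@H[:3,:3]@d
    return c["origin"], R.from_quat(c["attitude"]).as_matrix()@d
def onz(c,uv,z):
    o,d=ray(c,uv); return o+d*(z-o[2])/d[2]
def proj(c,P):
    K=c["intrinsics"]
    q=R.from_quat(c["attitude"]).as_matrix().T@(np.asarray(P,float)-c["origin"]); q=K@q; return q[:2]/q[2]
E
python3 - <<'E'
from h import *
c=read_camera("top"); f=c["frame"]
a=cv2.resize(f[215:365,185:395],None,fx=3.8,fy=3.8,interpolation=cv2.INTER_CUBIC); cv2.imwrite("pics/t1.png",a)
a=cv2.resize(f[210:370,380:640],None,fx=3,fy=3,interpolation=cv2.INTER_CUBIC); cv2.imwrite("pics/t2.png",a)
hsv=cv2.cvtColor(f,cv2.COLOR_BGR2HSV)
y=cv2.inRange(hsv,(20,90,90),(35,255,255)); ys=np.argwhere(y[:,440:500]); print("yellow",len(ys))
r=cv2.minAreaRect((ys[:,::-1]+[440,0]).astype(np.float32)); print(r,cv2.boxPoints(r))
b=cv2.inRange(hsv,(100,120,40),(130,255,255)); cs,_=cv2.findContours(b,cv2.RETR_EXTERNAL,cv2.CHAIN_APPROX_NONE); k=max(cs,key=cv2.contourArea)
r=cv2.minAreaRect(k); print(r,cv2.boxPoints(r))
E
```

```text
yellow 356
((472.1513671875, 291.00811767578125), (86.09300231933594, 4.068667411804199), 88.66777801513672) [[469.11676 248.02055]
 [473.18433 247.92595]
 [475.18597 333.99567]
 [471.1184  334.09027]]
((294.6434631347656, 283.9221496582031), (129.4661102294922, 87.36698150634766), 5.19442892074585) [[226.22133 321.56558]
 [234.13118 234.5574 ]
 [363.0656  246.27872]
 [355.15576 333.2869 ]]
```

View pics/t1.png

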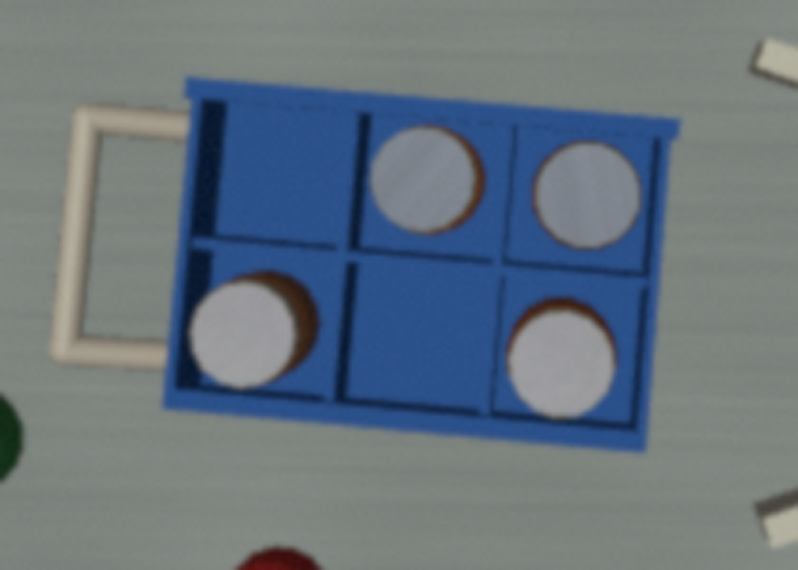

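View pics/t2.png

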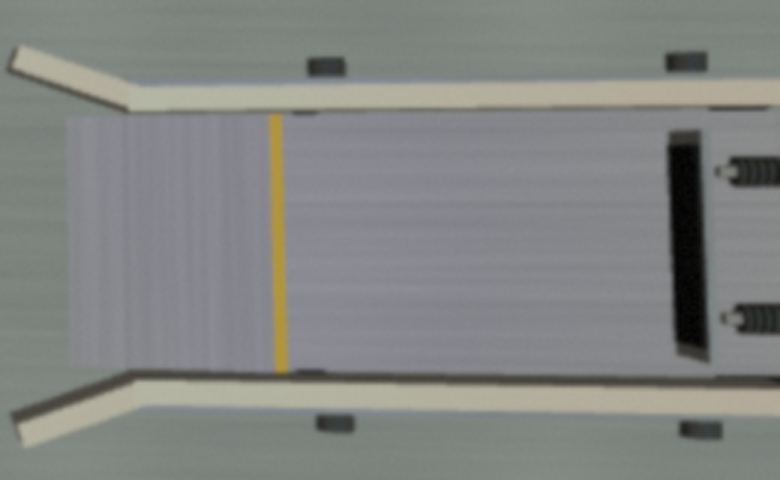

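The crop confirms the tote: four white-lidded jars, one cell empty at the back and one in the middle, white handle on the left, nose to the right. Next I'll measure the lane midline from the rails' inner edges and the lip, and the tote from its rim and bar.

Run:
```python
from h import *
c=read_camera("top"); f=c["frame"].astype(float)
g=cv2.cvtColor(c["frame"],cv2.COLOR_BGR2GRAY).astype(float)
hsv=cv2.cvtColor(c["frame"],cv2.COLOR_BGR2HSV)
# rail columns: warm cream: R-B
rb=f[:,:,2]-f[:,:,0]
mid=[]
for x in range(435,636,10):
    col=rb[:,x-1:x+2].mean(1)
    m=col>8
    up=[y for y in range(225,262) if m[y]]; lo=[y for y in range(325,362) if m[y]]
    def sub(y0,y1):  # crossing
        a,b=col[y0],col[y1]; return y0+(8-a)/(b-a)*(y1-y0)
    u=sub(max(up),max(up)+1); l=sub(min(lo),min(lo)-1)
    w=l-u; z=788.8-133*497.5/w*1.0
    P=onz(c,(x,u),z);Q=onz(c,(x,l),z)
    mid.append(((P+Q)/2)); 
    if x%40==35: print(x,round(u,1),round(l,1),round(z,1),P[:2].round(1),Q[:2].round(1),((P+Q)/2)[:2].round(1))
mid=np.array(mid); k=np.polyfit(mid[:,1],mid[:,0],1); print("x=",k,"resid",np.std(mid[:,0]-np.polyval(k,mid[:,1])))
# yellow lip
y=cv2.inRange(hsv,(20,90,90),(35,255,255)); ys=np.argwhere(y[:,440:500])[:,::-1]+[440,0]
rows=np.unique(ys[:,1]); front=[];back=[]
for r in rows[3:-3]:
    xs=ys[ys[:,1]==r][:,0]; front.append(onz(c,(xs.min()-.5,r),24.3)); back.append(onz(c,(xs.max()+.5,r),24.9))
F=np.array(front);B=np.array(back)
for n,A in(("front",F),("back",B)):
    q=np.polyfit(A[:,0],A[:,1],1); print(n,"y=",q,"at x range",A[:,0].min(),A[:,0].max(), "dir deg",np.degrees(np.arctan(q[0])))
print("lip ends", onz(c,(470.5,rows.min()-.5),24.6).round(1),onz(c,(473,rows.max()+.5),24.6).round(1))
# toe
row=f[255:330,395:412].mean(2); print(row.mean(0).round(1))
for r0 in (258,280,302,322): print(r0, f[r0-6:r0+6,396:411].mean((0)).round(0)[:,0], )
```

```text
435 246.8 334.0 30.2 [504.7 -82.5] [373.9 -82.9] [439.3 -82.7]
475 246.5 301.8 -407.9 [ 523.3 -267.6] [ 392.3 -267.4] [ 457.8 -267.5]
515 246.0 335.2 46.5 [ 507.  -196.2] [ 376.8 -195.4] [ 441.9 -195.8]
555 245.8 335.6 52.0 [ 508.  -251.8] [ 378.2 -250.4] [ 443.1 -251.1]
595 245.5 335.9 57.3 [ 509.1 -306.3] [ 379.6 -304.4] [ 444.3 -305.4]
635 245.2 336.5 63.7 [ 510.  -359.1] [ 380.9 -356.6] [ 445.4 -357.8]
x= [-2.63790593e-02  4.37173885e+02] resid 3.0513327903695107
front y= [ 1.88642540e-02 -1.44961173e+02] at x range 378.7113686580733 499.27453732711314 dir deg 1.080713957719248
back y= [ 2.10857107e-02 -1.51913140e+02] at x range 378.9137610421471 499.35133865440713 dir deg 1.2079432310761098
lip ends [ 504.6 -137.3   24.6] [ 373.6 -140.9   24.6]
[127.1 127.  126.9 126.9 127.1 127.  127.6 130.6 135.2 135.8 135.4 135.9
 137.5 139.  139.4 139.6 139.9]
258 [124. 125. 125. 125. 125. 127. 135. 140. 140. 140. 141. 143. 145. 145.
 145.]
280 [126. 125. 125. 125. 126. 127. 132. 138. 139. 139. 140. 142. 143. 145.
 144.]
302 [125. 125. 125. 125. 125. 125. 129. 137. 139. 138. 139. 141. 142. 142.
 143.]
322 [127. 126. 127. 127. 126. 127. 129. 134. 138. 138. 138. 140. 141. 141.
 142.]
```

Run:
```python
from h import *
c=read_camera("top"); fr=c["frame"]; f=fr.astype(float)
hsv=cv2.cvtColor(fr,cv2.COLOR_BGR2HSV)
b=cv2.inRange(hsv,(100,120,40),(130,255,255)); b=cv2.morphologyEx(b,cv2.MORPH_CLOSE,np.ones((3,3)))
cs,_=cv2.findContours(b,cv2.RETR_EXTERNAL,cv2.CHAIN_APPROX_NONE); k=max(cs,key=cv2.contourArea)
P=np.array([onz(c,p[0],62)[:2] for p in k],np.float32)
r=cv2.minAreaRect(P); print("rim z62",r); print(cv2.boxPoints(r).round(1))
print("quad", [onz(c,p[0],62)[:2].round(1) for p in cv2.approxPolyDP(k,6,True)],[p[0] for p in cv2.approxPolyDP(k,6,True)])
rb=f[:,:,2]-f[:,:,0]
m=((rb>8)&(f.mean(2)>120))[235:320,190:240].astype(np.uint8)
n,l,s,ce=cv2.connectedComponentsWithStats(m); print(s[1:],)
i=1+np.argmax(s[1:,4]); pts=np.argwhere(l==i)[:,::-1]+[190,235]
# bar: columns per row 
bl=[]
for r in range(252,305,4):
    xs=pts[pts[:,1]==r][:,0]; xs=xs[xs<216]; bl.append(onz(c,(xs.mean(),r),60)); 
bl=np.array(bl); q=np.polyfit(bl[:,0],bl[:,1],1); print("bar line y=",q,np.degrees(np.arctan(q[0])))
print("bar mask ends rows",pts[:,1].min(),pts[:,1].max(), "top end",pts[pts[:,1]==pts[:,1].min()].mean(0))
s=read_camera("scene"); cv2.imwrite("pics/s1.png",cv2.resize(s["frame"][170:300,280:460],None,fx=4.4,fy=4.4,interpolation=cv2.INTER_CUBIC))
cv2.imwrite("pics/s2.png",cv2.resize(s["frame"][110:240,190:360],None,fx=4.4,fy=4.4,interpolation=cv2.INTER_CUBIC))
```

```text
rim z62 ((446.2767028808594, 127.21357727050781), (190.02476501464844, 126.53527069091797), 86.0593032836914)
[[376.6  36.8]
 [502.9  28.1]
 [515.9 217.7]
 [389.7 226.3]]
quad [array([514.8, 217.7]), array([390.5, 223.3]), array([378.5,  39.8]), array([501.5,  28.2])] [array([234, 236], dtype=int32), array([228, 321], dtype=int32), array([354, 332], dtype=int32), array([363, 247], dtype=int32)]
[[  8   7  36  70 769]]
bar line y= [-6.81163414e-02  2.92598345e+02] -3.8967595403975146
bar mask ends rows 242 311 top end [207.5 242. ]
```

Run:
```python
from h import *
c=read_camera("top"); f=c["frame"].astype(float)
g=f.mean(2)
print(g[326:350,560].round(0),g[236:252,560].round(0))
M=[]
for x in range(440,632,8):
    col=g[:,x-2:x+3].mean(1)
    def edge(lo,hi,sgn):
        d=np.diff(col[lo:hi])*sgn; i=np.argmax(d)
        # subpixel by parabola
        if 0<i<len(d)-1: i=i+0.5*(d[i-1]-d[i+1])/(d[i-1]-2*d[i]+d[i+1])
        return lo+i+.5
    u=edge(240,256,-1); l=edge(330,346,1)
    o,du=ray(c,(x,u)); _,dl=ray(c,(x,l))
    # same x column; z such that separation =133
    from scipy.optimize import brentq
    fz=lambda z:np.linalg.norm((onz(c,(x,u),z)-onz(c,(x,l),z))[:2])-133
    z=brentq(fz,-100,300); M.append(np.r_[x,u,l,(onz(c,(x,u),z)+onz(c,(x,l),z))/2])
M=np.array(M); print(M[::4].round(1))
ok=np.abs(M[:,5]-np.median(M[:,5]))<30
k=np.polyfit(M[ok,4],M[ok,3],1); print("x=",k,"resid",np.std(M[ok,3]-np.polyval(k,M[ok,4])))
for r in (256,291,328): print("toe", onz(c,(402.2 ,r),0).round(1))
print("barends",onz(c,(207.5,241.5),60).round(1),onz(c,(200,311.5),60).round(1), "barmid",onz(c,(204.3,276.5),60))
```

```text
[136. 136. 136. 135. 134. 133. 135. 134. 120.  85.  69.  78. 115. 159.
 169. 170. 170. 170. 170. 169. 162. 143. 131. 130.] [136. 157. 167. 170. 170. 170. 170. 169. 162. 141. 119. 129. 136. 133.
 133. 135.]
[[ 440.   246.1  336.3  438.8  -87.5   42.9]
 [ 472.   245.6  336.8  440.1 -132.5   49.5]
 [ 504.   245.3  337.3  440.9 -177.3   53.8]
 [ 536.   245.3  337.8  441.6 -222.2   56.3]
 [ 568.   244.6  338.3  443.  -263.6   64.9]
 [ 600.   244.4  338.7  443.8 -307.    67.5]]
x= [-2.18536095e-02  4.36947847e+02] resid 0.18460292125135255
toe [490.5 -37.5   0. ]
toe [435.6 -37.9   0. ]
toe [378.  -38.3   0. ]
barends [506.2 257.3  60. ] [403.3 265.4  60. ] barmid [454.53583919 260.56038454  60.        ]
```

View pics/s1.png

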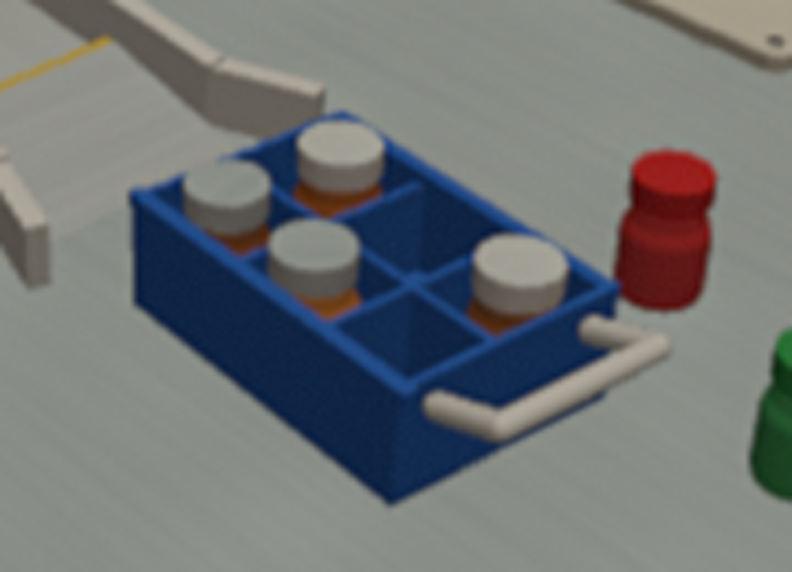

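View pics/s2.png

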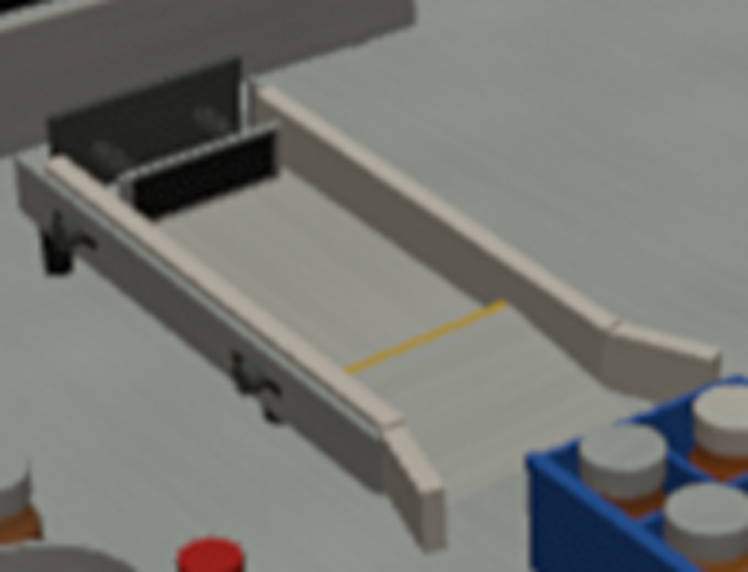

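The bar middle comes out at about (455, 260, 60) and the tote yaw at 3.9°. The toe is at (437.5, −38), with the lane axis 1.2° off −y. The toe-to-lip distance measures 98.8 and 104.7 mm, which matches the spec (98.7 and 104.6). Next I'll work out the approach.

```bash
cat > p.py <<'E'
import numpy as np,json
# commanded pose: x y z yaw(deg), tool straight down
def load(): return np.array(json.load(open("cmd.json")))
def save(p): json.dump([float(v) for v in p],open("cmd.json","w"))
def axes(yaw):
    a=np.radians(yaw); x=np.array([np.cos(a),np.sin(a),0]); z=np.array([0,0,-1.]); return np.c_[x,np.cross(z,x),z]
def rel(p,t): # world target -> tool shift, twist
    d=axes(p[3]).T@(np.array(t[:3])-p[:3]); return d, -np.radians(t[3]-p[3])
def apply(p,sh,tw):
    return np.r_[p[:3]+axes(p[3])@np.array(sh), p[3]-np.degrees(tw)]
E
python3 - <<'E'
from p import *
save([193.233,-461.151,250.306,-67.265])
p=load(); g=np.array([455,260.3,170,86.1])
for i in range(1,4):
    t=load()+(g-load())*i/3
    d,w=rel(p,t); print(d.round(1),round(w,3)); p=t
E
```

```text
[-188.1 -173.4   26.8] -0.892
[  17.  -255.3   26.8] -0.892
[ 209.4 -147.    26.8] -0.892
```

Emit:
{"method": "carry_out", "body": {"xyz": [[-23.5, -21.7, 3], [-47, -43.4, 6], [-70.5, -65, 9], [-94, -86.7, 13], [-117.5, -108.4, 17], [-141, -130, 20], [-164.5, -151.7, 23], [-188, -173.4, 27]], "twist": [-0.11, -0.22, -0.33, -0.45, -0.56, -0.67, -0.78, -0.89], "jaw": [0.8, 0.6, 0.4, 0.2, 0, -0.1, -0.2, -0.25], "force": 40}}

```text
clock: 1.07
position: [280.8, -219.4, 223.5]
tool_rot: [0.99, -0.139, 0.0, 0.0]
wrist_force: [0.4, -0.2, 0.6]
opening: 32.1
```

Emit:
{"method": "carry_out", "body": {"xyz": [[2, -32, 3], [4, -64, 6], [6.4, -96, 10], [8.5, -128, 13], [10.6, -160, 17], [12.7, -191, 20], [14.9, -223, 23], [17, -255, 27]], "twist": [-0.11, -0.22, -0.33, -0.45, -0.56, -0.67, -0.78, -0.89], "jaw": [-0.25, -0.25, -0.25, -0.25, -0.25, -0.25, -0.25, -0.25]}}

```text
clock: 1.73
position: [368.7, 20.9, 196.6]
tool_rot: [0.954, 0.301, 0.001, 0.0]
wrist_force: [1.2, 0.6, -0.4]
opening: 32.0
```

Run:
```python
from p import *
p=load(); p=apply(p,[-188,-173.4,27],-.89); p=apply(p,[17,-255,27],-.89); save(p)
print(p, [v if np.isscalar(v) else v.round(1) for v in rel(p,[455,260.3,170,86.1])])
```

```text
[368.27232219  19.27793389 196.306       34.72148753] [array([ 208.6, -148.7,   26.3]), np.float64(-0.8967242073211034)]
```

Emit:
{"method": "carry_out", "body": {"xyz": [[26, -18.6, 3], [52, -37.2, 6], [78, -55.8, 9], [104, -74.4, 13], [130, -93, 16], [156, -111.6, 19], [182, -130, 22], [208.6, -148.7, 26]], "twist": [-0.112, -0.224, -0.336, -0.448, -0.56, -0.672, -0.784, -0.897], "jaw": [-0.25, -0.25, -0.25, -0.25, -0.25, -0.25, -0.25, -0.25]}}

```text
clock: 2.4
position: [455.4, 262.0, 170.3]
tool_rot: [0.729, 0.685, 0.0, 0.0]
wrist_force: [0.9, -0.1, 0.7]
opening: 31.6
```

Run:
```python
from p import *
from h import *
p=load(); p=apply(p,[208.6,-148.7,26],-.897); save(p); print(p)
o=get_obs(); print(o["clock"],o["position"],2*np.degrees(np.arctan2(o["tool_rot"][1],o["tool_rot"][0])),o["joint_positions"])
c=read_camera("wrist"); cv2.imwrite("pics/w1.png",c["frame"])
c=read_camera("top"); cv2.imwrite("pics/t3.png",c["frame"])
```

```text
[455.02931442 260.31501465 170.306       86.11580176]
2.4 [455.38230698 261.99259643 170.30813934] 86.4543347472492 [ 5.22161533e-01  3.37923989e-01 -7.54321260e-02  1.15698102e+00
 -1.54046651e-04  5.84045031e-01]
```

View pics/w1.png

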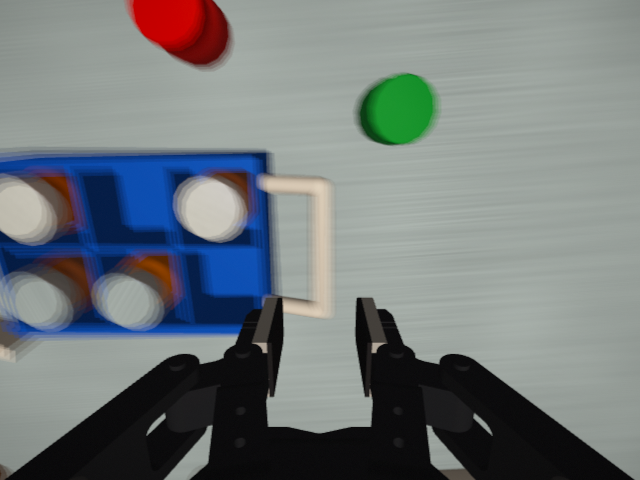

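Run:
```python
from p import *
from h import *
o=get_obs(); c=read_camera("wrist"); c["obs"]=o; f=c["frame"].astype(float); cv2.imwrite("pics/w2.png",c["frame"])
print(o["position"],2*np.degrees(np.arctan2(o["tool_rot"][1],o["tool_rot"][0])),o["clock"])
rb=f[:,:,2]-f[:,:,0]
L=[]
for r in range(195,296,5):
    m=np.where((rb[r,285:360]>10)&(f[r,285:360].mean(1)>150))[0]+285
    L.append([r,m.min(),m.max()]); 
L=np.array(L); print(L[::5])
W=np.array([onz(c,((a+b)/2,r),60) for r,a,b in L]); q=np.polyfit(W[:,0],W[:,1],1); print("bar y=",q,np.degrees(np.arctan(q[0])), "at 455:",np.polyval(q,455))
```

```text
[456.27920149 264.3481316  169.30799703] 86.45575235768072 2.5
[[195 304 319]
 [220 304 319]
 [245 304 319]
 [270 304 319]
 [295 304 318]]
bar y= [-7.25885089e-02  2.93066872e+02] -4.151733463341126 at 455: 260.0391005586609
```

View pics/w2.png

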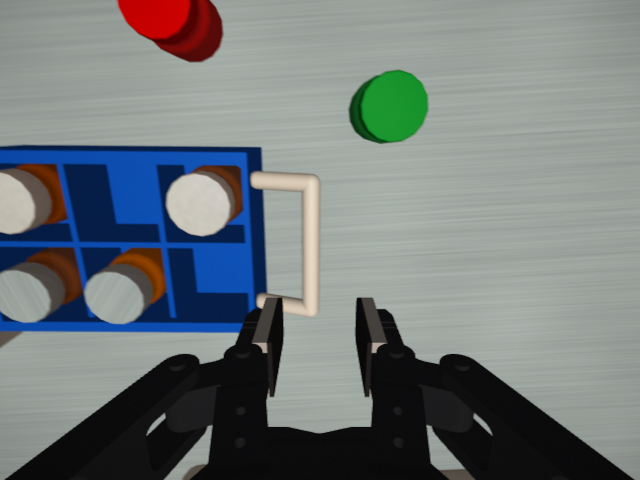

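The steady wrist view shows the white bar at columns 304–319, rows 177–316, between the tote and the green jar (395,105). I'll let the arm settle and recheck.

Emit:
{"method": "carry_out", "body": {"xyz": [[0, 0, 30], [0, 0, 50], [0, 0, 50], [0, 0, 50]], "twist": [0, 0, 0, 0], "jaw": [-0.25, -0.25, -0.25, -0.25]}}

```text
clock: 2.88
position: [453.9, 258.9, 119.7]
tool_rot: [0.731, 0.682, -0.002, -0.0]
wrist_force: [-0.8, -0.4, 0.7]
opening: 32.2
```

Run:
```python
from p import *
from h import *
p=load(); p=apply(p,[0,0,50],0); save(p); print(p)
o=get_obs(); c=read_camera("wrist"); c["obs"]=o; f=c["frame"].astype(float); cv2.imwrite("pics/w3.png",c["frame"])
print(o["position"],2*np.degrees(np.arctan2(o["tool_rot"][1],o["tool_rot"][0])),o["clock"],o["joint_velocities"].round(3))
```

```text
[455.02931442 260.31501465 120.306       86.11580176]
[453.8783422  258.90852148 119.74168769] 86.02834309532201 2.8833 [ 0.002 -0.027  0.05   0.005  0.001 -0.002]
```

View pics/w3.png

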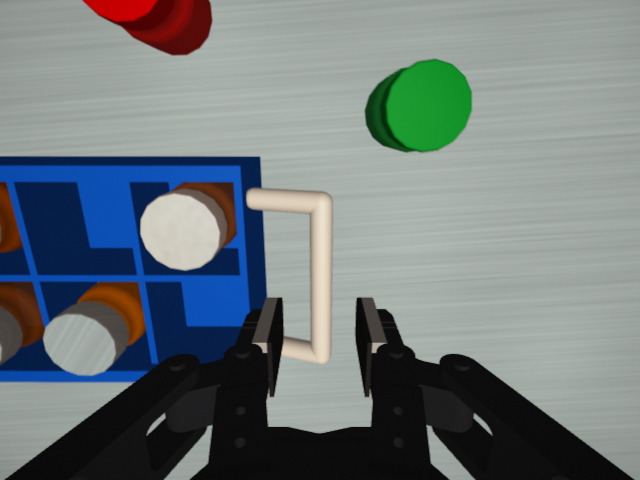

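Run:
```python
from p import *
from h import *
o=get_obs(); c=read_camera("wrist"); c["obs"]=o
a=onz(c,(321,192),60);b=onz(c,(321,362),60);print(a,b,(a+b)/2,np.linalg.norm(a-b)); print(o["position"])
```

```text
[407.25468314 264.56040678  60.        ] [510.04049212 257.55267023  60.        ] [458.64758763 261.0565385   60.        ] 103.02441894869693
[455.04498289 259.62748109 121.03335126]
```

The bar (columns 311–332) is centred between the fingers (283–357). I'll go down and grip it.

Emit:
{"method": "carry_out", "body": {"xyz": [[0, 1, 15], [0, 1.5, 30], [0, 1.5, 45], [0, 1.5, 57], [0, 1.5, 57], [0, 1.5, 57]], "twist": [0, 0, 0, 0, 0, 0], "jaw": [-0.25, -0.25, -0.25, -0.25, -0.25, -0.4], "force": 40}}

```text
clock: 3.48
position: [457.1, 260.2, 64.4]
tool_rot: [0.731, 0.683, 0.001, 0.0]
wrist_force: [-0.7, -0.0, -0.0]
opening: 25.7
```

Emit:
{"method": "carry_out", "body": {"xyz": [[0, 0, 0], [0, 0, 0], [0, 0, 0], [0, 0, 0], [0, 0, 0], [0, 0, 0]], "twist": [0, 0, 0, 0, 0, 0], "jaw": [-0.6, -0.8, -1, -1, -1, -1], "force": 40}}

```text
clock: 3.98
position: [457.7, 260.5, 65.1]
tool_rot: [0.731, 0.683, 0.001, 0.001]
wrist_force: [-0.2, -2.5, 6.2]
opening: 10.2
```

Run:
```python
from p import *
from h import *
p=load(); p=apply(p,[0,1.5,57],0); save(p); print(p)
o=get_obs(); c=read_camera("wrist"); cv2.imwrite("pics/w4.png",c["frame"])
print(o["position"],2*np.degrees(np.arctan2(o["tool_rot"][1],o["tool_rot"][0])),o["clock"],o["opening"],o["wrist_force"],o["torque"])
```

```text
[456.52586892 260.21340445  63.306       86.11580176]
[457.73783871 260.46538824  65.12849388] 86.09389569476991 3.9833 10.17635306580013 [-0.24362703 -2.53712018  6.22573154] [-0.42715649  0.04972046 -0.06234209]
```

View pics/w4.png

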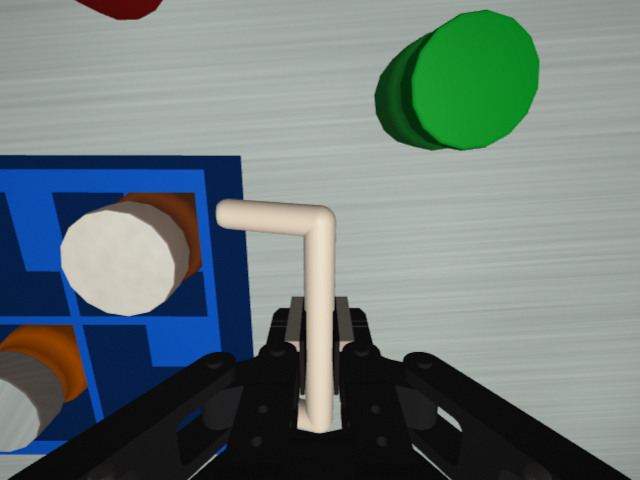

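The bar is gripped mid-length (opening 10.2 mm). Now I'll square the tote up to the lane line ahead of the mouth: shift by (−22.7, −20.3) and yaw by +5.1°.

Run:
```python
from p import *
p=load(); t=p+np.array([-22.7,-20.3,1,5.1]); d,w=rel(p,t); print(d.round(1),round(w,3)); save(t)
```

```text
[-21.8 -21.3  -1. ] -0.089
```

Emit:
{"method": "carry_out", "body": {"xyz": [[-2, -2, -1], [-5, -5, -1], [-9, -9, -1], [-13, -13, -1], [-17, -16.5, -1], [-20, -19.5, -1], [-21.8, -21.3, -1], [-21.8, -21.3, -1]], "twist": [-0.008, -0.02, -0.036, -0.052, -0.068, -0.08, -0.089, -0.089], "jaw": [-1, -1, -1, -1, -1, -1, -1, -1]}}

```text
clock: 4.7
position: [433.8, 239.8, 65.1]
tool_rot: [0.699, 0.715, 0.001, 0.0]
wrist_force: [0.4, 2.5, 6.8]
opening: 10.2
```

```bash
cat > look.py <<'E'
from p import *
from h import *
import sys
def look(name,zr=62):
    o=get_obs(); c=read_camera("top"); fr=c["frame"]; cv2.imwrite(f"pics/{name}.png",fr)
    print("clk",round(o["clock"],2),"pos",o["position"].round(1),"F",o["wrist_force"].round(1),"M",o["torque"].round(2),"open",round(o["opening"],1))
    hsv=cv2.cvtColor(fr,cv2.COLOR_BGR2HSV)
    b=cv2.inRange(hsv,(100,120,40),(130,255,255)); b=cv2.morphologyEx(b,cv2.MORPH_CLOSE,np.ones((3,3)))
    cs,_=cv2.findContours(b,cv2.RETR_EXTERNAL,cv2.CHAIN_APPROX_NONE); k=max(cs,key=cv2.contourArea)
    P=np.array([onz(c,p[0],zr)[:2] for p in k],np.float32)
    r=cv2.boxPoints(cv2.minAreaRect(P)); ce=r.mean(0)
    e=sorted([r[1]-r[0],r[2]-r[1]],key=np.linalg.norm)[1]; e=e if e[1]<0 else -e; e/=np.linalg.norm(e)
    u=np.array([.0212,-.99978]); T=np.array([437.5,-37.9]); n=np.array([.99978,.0212])  # n: lane left (y)
    print("rim centre",ce.round(1),"yaw err deg",round(float(np.degrees(e@n)),2),"s",round(float((ce-T)@u),1),"lat",round(float((ce-T)@n),1),"size",[round(float(np.linalg.norm(v)),1) for v in(r[1]-r[0],r[2]-r[1])])
    return c
if __name__=="__main__": look(sys.argv[1])
E
python3 look.py t4
```

```text
clk 4.7 pos [433.8 239.8  65.1] F [0.4 2.5 6.8] M [ 0.61 -0.02  0.17] open 10.2
rim centre [436.2 107.4] yaw err deg 0.72 s -145.3 lat 1.7 size [189.0, 126.6]
```

View pics/t4.png

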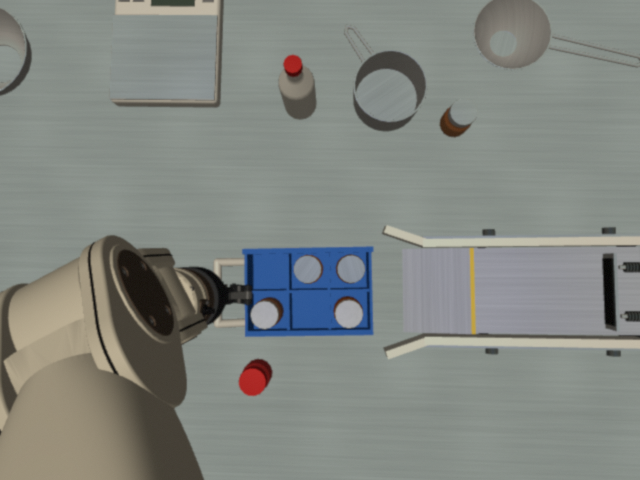

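```bash
cat >> look.py <<'E'
def edges(c,zr=62,x0=None,x1=None):
    fr=c["frame"]; hsv=cv2.cvtColor(fr,cv2.COLOR_BGR2HSV)
    b=cv2.inRange(hsv,(100,120,40),(130,255,255)); 
    n,l,s,_=cv2.connectedComponentsWithStats(b); i=1+np.argmax(s[1:,4]); m=l==i
    xs=np.where(m.sum(0)>40)[0]; xs=xs[6:-6]
    hb=[];A=[];B=[]
    for x in xs:
        r=np.where(m[:,x])[0]; A.append(onz(c,(x,r.min()-.5),zr)); B.append(onz(c,(x,r.max()+.5),zr))
    A=np.array(A);B=np.array(B); ka=np.polyfit(A[:,1],A[:,0],1);kb=np.polyfit(B[:,1],B[:,0],1)
    km=(ka+kb)/2; ang=np.degrees(np.arctan(-km[0]))
    ym=A[:,1].mean(); xm=np.polyval(km,ym)
    for y in (A[:,1].max(),ym,A[:,1].min()):
        x=np.polyval(km,y); print("  y",round(y,1),"mid x",round(x,1),"lane x",round(437.5-.0212*(y+37.9),1),"width",round(np.polyval(ka,y)-np.polyval(kb,y),1))
    print("  tote axis deg",ang.round(2),"(lane 1.21) sides",np.degrees(np.arctan(-ka[0])).round(2),np.degrees(np.arctan(-kb[0])).round(2))
E
python3 - <<'E'
from look import *
c=look("t5"); edges(c)
E
```

```text
clk 4.75 pos [433.8 239.9  65.1] F [0.  3.  7.2] M [ 0.52 -0.02  0.13] open 10.4
rim centre [436.2 107.4] yaw err deg 0.72 s -145.3 lat 1.7 size [189.0, 126.6]
  y 192.1 mid x 433.2 lane x 432.6 width 126.7
  y 120.4 mid x 435.7 lane x 434.1 width 126.6
  y 25.3 mid x 438.9 lane x 436.2 width 126.4
  tote axis deg 1.95 (lane 1.21) sides 1.89 2.01
```

```bash
cat > traj.py <<'E'
import numpy as np
from scipy.optimize import brentq
L=186.; D6=np.radians(6)
def ground(s): # height of insert profile
    if s<0: return 0.
    if s<98.7: return s*24.3/98.7
    if s<104.6: return 24.3+.6*(s-98.7)/5.9
    if s<106: return 24.9
    return 12+(s-106)*np.tan(D6)
def pose(sh,mode):
    zh=ground(sh) if sh<98.7 else 24.6
    if mode=="a": # heel on surface, body raised over toe/lip
        def gap(th):
            ss=np.r_[np.linspace(0,L*np.cos(th),400),104.6-sh]; ss=ss[(ss>1)&(ss<=L*np.cos(th))]
            return min(zh+d*np.tan(th)-ground(sh+d) for d in ss)
        th=0 if gap(0)>=-1e-9 else brentq(gap,0,.5)
    else: # nose on deck, underside on lip
        def f(th):
            # lip at (104.6,24.9); heel behind by (104.6-sh)
            n=sh+L*np.cos(th); zn=24.9+(n-104.6)*np.tan(th); return zn-ground(n)
        th=brentq(f,-.3,.3); zh=24.9-(104.6-sh)*np.tan(th)
    return zh,th
def bar(sh,mode):
    zh,th=pose(sh,mode); return sh-40*np.cos(th)-60*np.sin(th), zh-40*np.sin(th)+60*np.cos(th),th,zh
if __name__=="__main__":
    for sh in list(range(-190,21,15)): 
        b=bar(sh,"a"); print("a",sh,"bar s %.1f z %.1f th %.1f zh %.1f nose z %.1f"%(b[0],b[1],np.degrees(b[2]),b[3],b[3]+L*np.sin(b[2])))
    for sh in (10,20,30,40,50,60,70,80,90,100,104):
        b=bar(sh,"c"); print("c",sh,"bar s %.1f z %.1f th %.1f zh %.1f nose z %.1f ns %.1f"%(b[0],b[1],np.degrees(b[2]),b[3],b[3]+L*np.sin(b[2]),sh+L*np.cos(b[2])))
    th=D6; print("final bar",106-40*np.cos(th)-60*np.sin(th),12-40*np.sin(th)+60*np.cos(th))
E
python3 traj.py
```

```text
a -190 bar s -230.0 z 60.0 th 0.0 zh 0.0 nose z 0.0
a -175 bar s -215.9 z 59.4 th 0.8 zh 0.0 nose z 2.7
a -160 bar s -202.0 z 58.6 th 2.0 zh 0.0 nose z 6.4
a -145 bar s -188.2 z 57.8 th 3.1 zh 0.0 nose z 10.0
a -130 bar s -174.3 z 56.9 th 4.2 zh 0.0 nose z 13.7
a -115 bar s -160.4 z 56.0 th 5.3 zh 0.0 nose z 17.3
a -100 bar s -146.5 z 55.1 th 6.4 zh 0.0 nose z 20.9
a -85 bar s -132.5 z 54.2 th 7.5 zh 0.0 nose z 24.4
a -70 bar s -118.1 z 53.7 th 8.2 zh 0.0 nose z 26.5
a -55 bar s -103.9 z 53.0 th 9.0 zh 0.0 nose z 29.0
a -40 bar s -89.8 z 52.2 th 9.9 zh 0.0 nose z 32.1
a -25 bar s -75.8 z 51.2 th 11.1 zh 0.0 nose z 35.8
a -10 bar s -62.1 z 49.8 th 12.6 zh 0.0 nose z 40.6
a 5 bar s -48.2 z 49.9 th 13.8 zh 1.2 nose z 45.7
a 20 bar s -33.2 z 53.6 th 13.8 zh 4.9 nose z 49.4
c 10 bar s -27.7 z 90.0 th -2.2 zh 28.5 nose z 21.4 ns 195.9
c 20 bar s -18.6 z 87.8 th -1.4 zh 26.9 nose z 22.5 ns 205.9
c 30 bar s -9.3 z 86.3 th -0.7 zh 25.8 nose z 23.6 ns 216.0
c 40 bar s 0.1 z 85.1 th -0.1 zh 25.1 nose z 24.6 ns 226.0
c 50 bar s 9.7 z 84.3 th 0.3 zh 24.6 nose z 25.7 ns 236.0
c 60 bar s 19.2 z 83.8 th 0.7 zh 24.3 nose z 26.7 ns 246.0
c 70 bar s 28.9 z 83.5 th 1.1 zh 24.2 nose z 27.8 ns 256.0
c 80 bar s 38.6 z 83.3 th 1.4 zh 24.3 nose z 28.8 ns 265.9
c 90 bar s 48.3 z 83.3 th 1.7 zh 24.5 nose z 29.9 ns 275.9
c 100 bar s 58.0 z 83.4 th 1.9 zh 24.7 nose z 30.9 ns 285.9
c 104 bar s 61.9 z 83.5 th 2.0 zh 24.9 nose z 31.3 ns 289.9
final bar 59.947416389209856 67.49017519139026
```

```bash
cat > nav.py <<'E'
from p import *
U=np.array([.0212,-.99978]);N=np.array([.99978,.0212]);T=np.array([437.5,-37.9])
def lanepose(s,lat,z,yaw): # commanded bar pos -> tool pose; frame of TCP cmd; OFF = cmd minus bar (camera frame)
    q=T+s*U+lat*N; return np.r_[q,z,yaw]
def sl(p): d=p[:2]-T; return d@U,d@N
E
python3 - <<'E'
from nav import *
p=load(); print(p,sl(p))
s,l=sl(p); t=lanepose(s+43,l,p[2]+1.2,p[3]-0.72); d,w=rel(p,t); print(d.round(1),round(w,4))
E
```

```text
[433.82586892 239.91340445  64.306       91.21580176] (np.float64(-277.8301770756774), np.float64(2.2163213993934563))
[-43.   -0.   -1.2] 0.0126
```

Emit:
{"method": "carry_out", "body": {"xyz": [[-2, 0, -1], [-6, 0, -1.2], [-12, 0, -1.2], [-20, 0, -1.2], [-28, 0, -1.2], [-36, 0, -1.2], [-41, 0, -1.2], [-43, 0, -1.2]], "twist": [0.003, 0.006, 0.009, 0.0126, 0.0126, 0.0126, 0.0126, 0.0126], "jaw": [-1, -1, -1, -1, -1, -1, -1, -1], "force": 30}}

```text
clock: 5.47
position: [434.2, 195.3, 65.2]
tool_rot: [0.705, 0.71, -0.001, -0.0]
wrist_force: [-0.1, 2.6, -0.8]
opening: 10.6
```

Run:
```python
from look import *
from nav import *
p=apply(load(),[-43,0,-1.2],.0126); save(p); print(p,sl(p))
c=look("t6"); edges(c)
```

```text
[434.73824942 196.92308505  65.506       90.49387493] (np.float64(-234.8299730827269), np.float64(2.217106409361843))
clk 5.47 pos [434.2 195.3  65.2] F [-0.1  2.6 -0.8] M [ 0.46 -0.03  0.03] open 10.6
rim centre [433.  63.] yaw err deg -0.78 s -101.0 lat -2.4 size [189.5, 126.6]
  y 146.5 mid x 432.3 lane x 433.6 width 127.1
  y 76.2 mid x 432.8 lane x 435.1 width 126.6
  y -19.7 mid x 433.5 lane x 437.1 width 126.0
  tote axis deg 0.41 (lane 1.21) sides 0.21 0.6
```

View pics/t6.png

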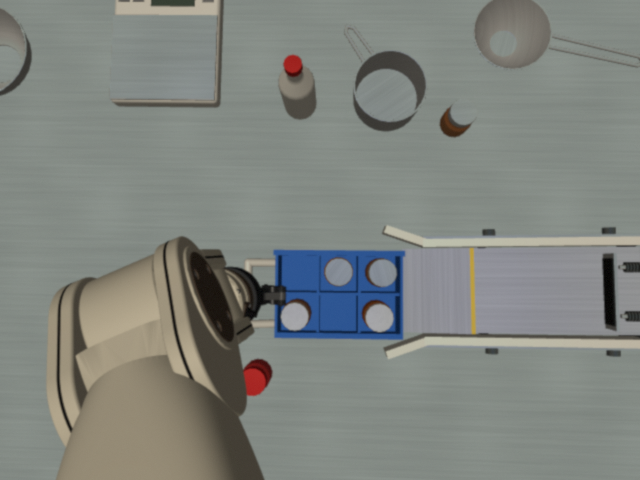

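Run:
```python
from nav import *
p=load(); 
s,l=sl(p); t=lanepose(s+22,l+.5,p[2]+.3,p[3]+.7); d,w=rel(p,t); print(d.round(1),round(w,4))
```

```text
[-22.    0.8  -0.3] -0.0122
```

Emit:
{"method": "carry_out", "body": {"xyz": [[-1, 0.3, 0], [-4, 0.5, -0.1], [-8, 0.8, -0.2], [-12, 0.8, -0.3], [-16, 0.8, -0.3], [-20, 0.8, -0.3], [-22, 0.8, -0.3], [-22, 0.8, -0.3]], "twist": [-0.003, -0.006, -0.009, -0.0122, -0.0122, -0.0122, -0.0122, -0.0122], "jaw": [-1, -1, -1, -1, -1, -1, -1, -1]}}

```text
clock: 6.18
position: [435.8, 174.4, 65.9]
tool_rot: [0.7, 0.714, -0.0, 0.0]
wrist_force: [-0.0, 1.4, -2.1]
opening: 10.3
```

Run:
```python
from look import *
from nav import *
p=apply(load(),[-22,.8,-.3],-.0122); save(p); print(p,sl(p))
c=look("t7"); edges(c)
```

```text
[435.72785171 174.93079805  65.806       91.19288344] (np.float64(-212.82154482155255), np.float64(2.7402545059060373))
clk 6.18 pos [435.8 174.4  65.9] F [-0.   1.4 -2.1] M [ 0.41 -0.05  0.03] open 10.3
rim centre [436.4  42.1] yaw err deg -0.32 s -80.0 lat 0.6 size [189.2, 126.9]
  y 126.0 mid x 434.7 lane x 434.0 width 125.3
  y 54.2 mid x 436.2 lane x 435.5 width 126.5
  y -41.4 mid x 438.1 lane x 437.6 width 128.0
  tote axis deg 1.14 (lane 1.21) sides 1.6 0.67
```

Emit:
{"method": "carry_out", "body": {"xyz": [[-2, 0, 0], [-7, 0, 0], [-13, -0.3, -0.2], [-20, -0.3, -0.4], [-27, -0.3, -0.5], [-34, -0.3, -0.6], [-38, -0.3, -0.8], [-40, -0.3, -1]], "twist": [0, 0, 0, 0, 0, 0, 0, 0], "jaw": [-1, -1, -1, -1, -1, -1, -1, -1]}}

```text
clock: 6.9
position: [436.2, 134.1, 66.9]
tool_rot: [0.7, 0.714, -0.0, 0.0]
wrist_force: [-0.9, 6.0, -0.9]
opening: 10.4
```

Run:
```python
from look import *
from nav import *
p=apply(load(),[-40,-.3,-1],0); save(p); print(p,sl(p))
c=look("t8"); edges(c,65)
```

```text
[436.26064632 134.9332215   66.806       91.19288344] (np.float64(-172.82147249233952), np.float64(2.4249832708037573))
clk 6.9 pos [436.2 134.1  66.9] F [-0.9  6.  -0.9] M [ 0.65  0.   -0.02] open 10.4
rim centre [436.4   1.4] yaw err deg -0.32 s -39.4 lat -0.3 size [191.4, 128.2]
  y 86.4 mid x 434.9 lane x 434.9 width 126.0
  y 14.4 mid x 436.3 lane x 436.4 width 127.3
  y -82.5 mid x 438.1 lane x 438.4 width 129.1
  tote axis deg 1.09 (lane 1.21) sides 1.61 0.57
```

View pics/t8.png

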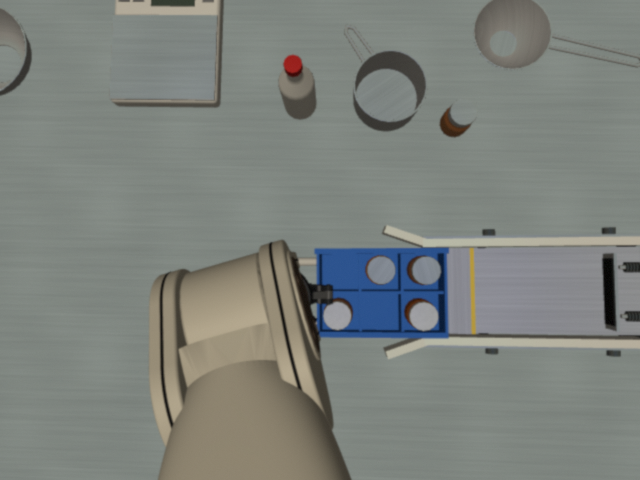

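The nose is between the rails on the ramp, well centred, and the jars are standing. I'll carry on up.

Emit:
{"method": "carry_out", "body": {"xyz": [[-2, 0, 0], [-7, 0, 0], [-13, 0.1, -0.2], [-20, 0.1, -0.4], [-27, 0.1, -0.6], [-34, 0.1, -1], [-38, 0.1, -1.2], [-40, 0.1, -1.4]], "twist": [0, 0, 0, -0.001, -0.001, -0.001, -0.001, -0.001], "jaw": [-1, -1, -1, -1, -1, -1, -1, -1]}}

```text
clock: 7.62
position: [437.0, 94.3, 68.1]
tool_rot: [0.7, 0.715, -0.0, -0.0]
wrist_force: [-0.4, 4.7, -0.9]
opening: 10.2
```

Run:
```python
from look import *
from nav import *
p=apply(load(),[-40,.1,-1.4],-.001); save(p); print(p,sl(p))
c=look("t9"); edges(c,72)
s=read_camera("scene"); cv2.imwrite("pics/s9.png",cv2.resize(s["frame"][90:270,180:440],None,fx=3,fy=3,interpolation=cv2.INTER_CUBIC))
```

```text
[437.19335423  94.94397225  68.206       91.25017922] (np.float64(-132.82124746478942), np.float64(2.5097139042311154))
clk 7.62 pos [437.   94.3  68.1] F [-0.4  4.7 -0.9] M [ 0.67 -0.02 -0.02] open 10.2
rim centre [437.  -48.2] yaw err deg 0.02 s 10.2 lat -0.7 size [179.0, 130.4]
  y 14.5 mid x 439.2 lane x 436.4 width 122.9
  y -42.3 mid x 438.5 lane x 437.6 width 126.2
  y -123.5 mid x 437.4 lane x 439.3 width 131.0
  tote axis deg -0.73 (lane 1.21) sides 0.95 -2.4
```

View pics/s9.png

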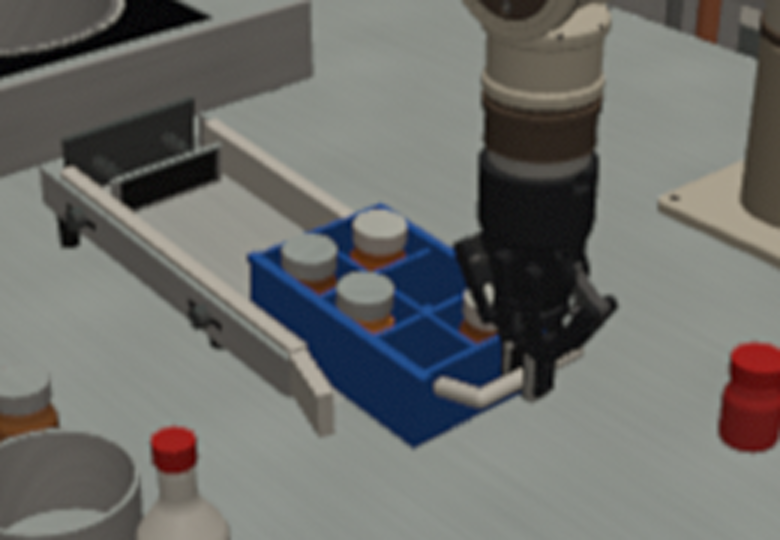

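Emit:
{"method": "carry_out", "body": {"xyz": [[-2, 0, 0], [-7, 0, -1], [-13, 0.2, -2], [-20, 0.2, -3.2], [-27, 0.2, -4.4], [-34, 0.2, -5.6], [-38, 0.2, -6.5], [-40, 0.2, -7]], "twist": [0, 0, 0, 0, 0, 0, 0, 0], "jaw": [-1, -1, -1, -1, -1, -1, -1, -1]}}

```text
clock: 8.38
position: [438.3, 54.1, 75.5]
tool_rot: [0.7, 0.714, 0.0, 0.0]
wrist_force: [0.6, 3.5, -0.1]
opening: 10.6
```

Run:
```python
from look import *
from nav import *
p=apply(load(),[-40,.2,-7],0); save(p); print(p,sl(p))
c=look("t10")
s=read_camera("scene"); cv2.imwrite("pics/s10.png",cv2.resize(s["frame"][90:270,180:440],None,fx=3,fy=3,interpolation=cv2.INTER_CUBIC))
```

```text
[438.26602712  54.9578575   75.206       91.25017922] (np.float64(-92.82118899385482), np.float64(2.734445168960764))
clk 8.38 pos [438.3  54.1  75.5] F [ 0.6  3.5 -0.1] M [ 0.49 -0.02  0.  ] open 10.6
rim centre [ 438.7 -119.9] yaw err deg -57.3 s 82.0 lat -0.5 size [123.3, 130.3]
```

View pics/t10.png

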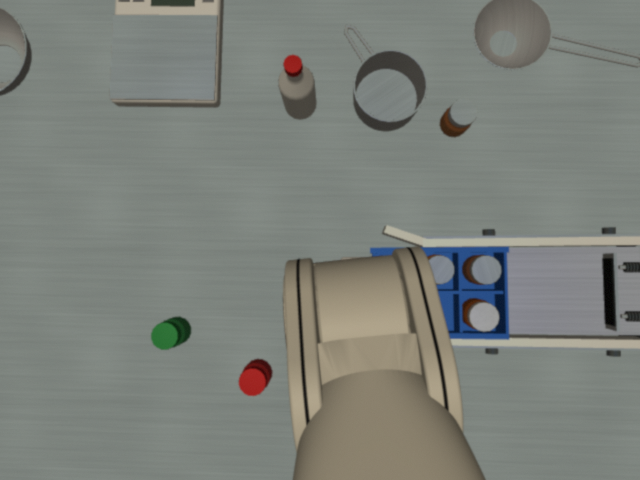

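The nose is past the lip (right edge at col 509), it is centred, and the side force is about zero. I'll continue.

Emit:
{"method": "carry_out", "body": {"xyz": [[-2, 0, 0], [-7, 0, -1], [-13, 0, -2], [-20, 0, -3], [-27, 0, -4], [-34, 0, -5], [-38, 0, -5.6], [-40, 0, -6]], "twist": [0, 0, 0, 0, 0, 0, 0, 0], "jaw": [-1, -1, -1, -1, -1, -1, -1, -1]}}

```text
clock: 9.15
position: [439.2, 14.2, 81.4]
tool_rot: [0.7, 0.714, 0.0, 0.0]
wrist_force: [-0.5, 4.6, 0.7]
opening: 10.5
```

Emit:
{"method": "carry_out", "body": {"xyz": [[-2, 0, 0], [-7, 0, -1], [-13, 0, -2], [-20, 0, -3], [-27, 0, -4], [-34, 0, -5], [-38, 0, -5.6], [-40, 0, -6]], "twist": [0, 0, 0, 0, 0, 0, 0, 0], "jaw": [-1, -1, -1, -1, -1, -1, -1, -1]}}

```text
clock: 9.82
position: [440.1, -25.8, 87.4]
tool_rot: [0.7, 0.714, 0.0, 0.0]
wrist_force: [0.7, 3.2, 2.7]
opening: 10.3
```

Run:
```python
from look import *
from nav import *
p=apply(load(),[-80,0,-12],0); save(p); print(p,sl(p))
c=look("t11")
s=read_camera("scene"); cv2.imwrite("pics/s11.png",cv2.resize(s["frame"][70:250,140:400],None,fx=3,fy=3,interpolation=cv2.INTER_CUBIC))
```

```text
[440.0114681  -25.02309921  87.206       91.25017922] (np.float64(-12.82082474844439), np.float64(2.7839058771930896))
clk 9.82 pos [440.1 -25.8  87.4] F [0.7 3.2 2.7] M [ 0.89 -0.02  0.07] open 10.3
rim centre [ 496.8 -181.1] yaw err deg -0.33 s 144.4 lat 56.3 size [164.0, 15.9]
```

View pics/s11.png

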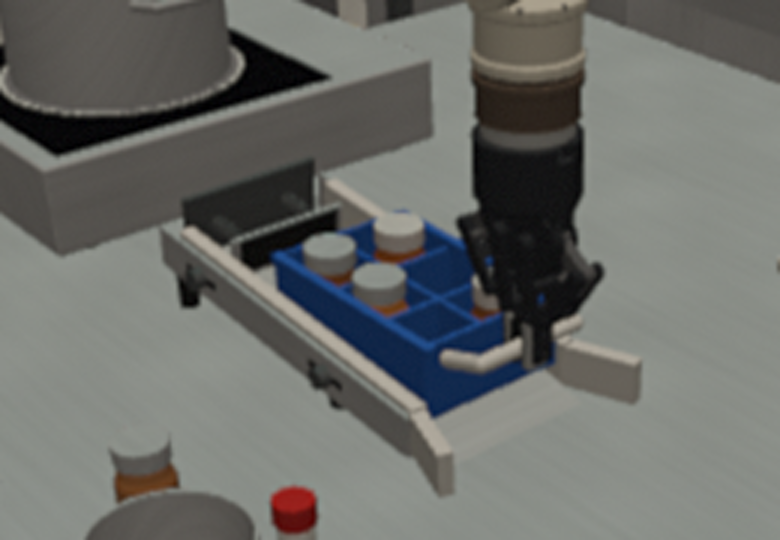

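View pics/t11.png

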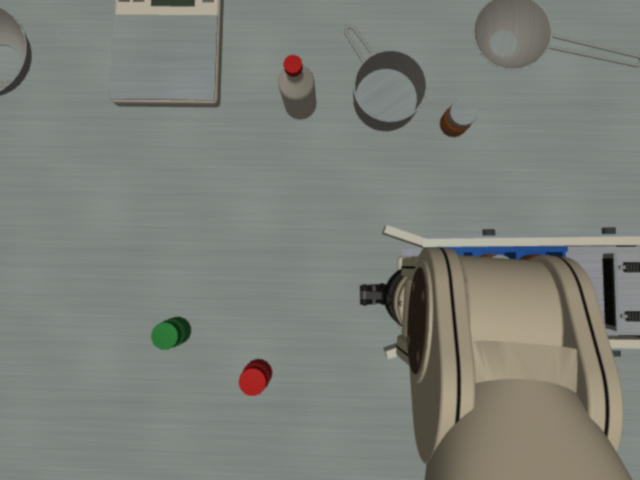

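The nose is well over the deck, the heel is on the ramp, and the side force is small. Next I'll bring the nose flat onto the deck while advancing.

Emit:
{"method": "carry_out", "body": {"xyz": [[-2, 0, -1], [-6, 0, -1.8], [-11, 0, -1.8], [-16, 0, -1.8], [-22, 0, -1.8], [-27, 0, -1.8], [-29, 0, -1.8], [-30, 0, -1.8]], "twist": [0, 0, 0, 0, 0, 0, 0, 0], "jaw": [-1, -1, -1, -1, -1, -1, -1, -1]}}

```text
clock: 10.58
position: [440.4, -55.6, 88.7]
tool_rot: [0.7, 0.714, -0.0, -0.0]
wrist_force: [0.3, 3.3, 1.4]
opening: 10.6
```

Run:
```python
from look import *
from nav import *
p=apply(load(),[-30,0,-1.8],0); save(p); print(p,sl(p))
o=get_obs();print(o["position"],o["wrist_force"].round(1),o["torque"].round(2))
s=read_camera("scene"); cv2.imwrite("pics/s12.png",cv2.resize(s["frame"][70:250,140:400],None,fx=3,fy=3,interpolation=cv2.INTER_CUBIC))
```

```text
[440.66600847 -55.01595797  89.006       91.25017922] (np.float64(17.179311843584518), np.float64(2.802453642780183))
[440.35800504 -55.61000235  88.74702705] [0.3 3.3 1.4] [ 0.88 -0.05  0.04]
```

View pics/s12.png

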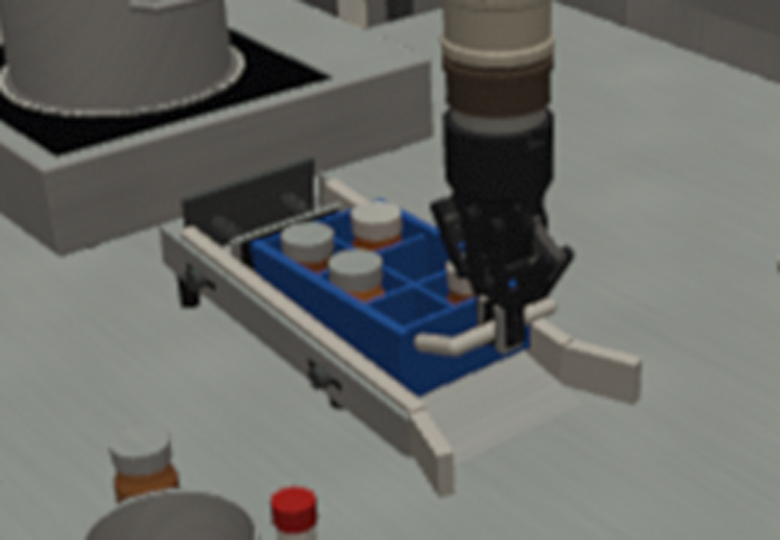

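Emit:
{"method": "carry_out", "body": {"xyz": [[-2, 0, 0], [-6, 0, 0], [-11, 0, 0], [-16, 0, 0], [-22, 0, 0], [-27, 0, 0], [-30, 0, 0], [-32, 0, 0]], "twist": [0, 0, 0, 0, 0, 0, 0, 0], "jaw": [-1, -1, -1, -1, -1, -1, -1, -1]}}

```text
clock: 11.3
position: [441.2, -87.7, 88.9]
tool_rot: [0.7, 0.714, -0.0, -0.0]
wrist_force: [-0.4, 2.1, -2.2]
opening: 10.4
```

Emit:
{"method": "carry_out", "body": {"xyz": [[-0.5, 0, 0], [-1, 0, 0], [-1.5, 0, 0], [-2, 0, 0], [-2, 0, 0]], "twist": [0, 0, 0, 0, 0], "jaw": [-1, -1, -1, -1, -1]}}

```text
clock: 11.72
position: [441.3, -89.0, 89.0]
tool_rot: [0.699, 0.715, -0.0, 0.0]
wrist_force: [-0.7, 2.1, -3.0]
opening: 10.4
```

Emit:
{"method": "carry_out", "body": {"xyz": [[-0.5, 0, 0], [-1, 0, 0], [-1.5, 0, 0], [-2, 0, 0], [-2, 0, 0]], "twist": [0, 0, 0, 0, 0], "jaw": [-1, -1, -1, -1, -1]}}

```text
clock: 12.13
position: [441.5, -91.1, 89.0]
tool_rot: [0.699, 0.715, 0.0, 0.0]
wrist_force: [0.3, 2.2, -1.9]
opening: 10.1
```

Emit:
{"method": "carry_out", "body": {"xyz": [[-0.5, 0, 0], [-1, 0, 0], [-1.5, 0, 0], [-2, 0, 0], [-2, 0, 0]], "twist": [0, 0, 0, 0, 0], "jaw": [-1, -1, -1, -1, -1]}}

```text
clock: 12.55
position: [441.5, -93.2, 89.0]
tool_rot: [0.699, 0.715, -0.0, 0.0]
wrist_force: [-0.9, 2.1, -2.1]
opening: 10.3
```

Emit:
{"method": "carry_out", "body": {"xyz": [[-0.5, 0, 0], [-1, 0, 0], [-1.5, 0, 0], [-2, 0, 0], [-2, 0, 0]], "twist": [0, 0, 0, 0, 0], "jaw": [-1, -1, -1, -1, -1]}}

```text
clock: 12.97
position: [441.5, -95.2, 89.0]
tool_rot: [0.699, 0.715, -0.0, 0.0]
wrist_force: [0.5, 2.6, -2.3]
opening: 9.9
```

Run:
```python
from look import *
from nav import *
p=apply(load(),[-40,0,0],0); save(p); print(p,sl(p))
o=get_obs();print(o["clock"],o["position"],o["wrist_force"].round(1),o["torque"].round(2))
s=read_camera("scene"); cv2.imwrite("pics/s13.png",cv2.resize(s["frame"][70:250,140:400],None,fx=3,fy=3,interpolation=cv2.INTER_CUBIC))
```

```text
[441.53872897 -95.00643633  89.006       91.25017922] (np.float64(57.179493966289726), np.float64(2.8271839968963466))
12.9667 [441.52160782 -95.15571521  89.01125317] [ 0.5  2.6 -2.3] [ 0.53 -0.01 -0.05]
```

View pics/s13.png

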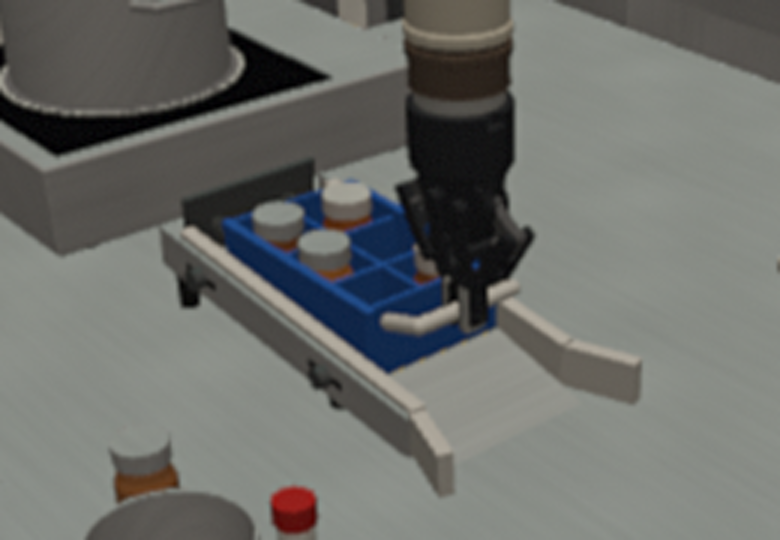

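The front edge hides the plate now, and the heel is just short of the lip. I'll feel forward in 1 mm steps.

Emit:
{"method": "carry_out", "body": {"xyz": [[-0.5, 0, 0], [-1, 0, 0], [-1, 0, 0]], "twist": [0, 0, 0], "jaw": [-1, -1, -1]}}

```text
clock: 13.27
position: [441.5, -96.1, 89.0]
tool_rot: [0.699, 0.715, -0.0, 0.0]
wrist_force: [0.4, 2.2, -2.5]
opening: 10.5
```

Emit:
{"method": "carry_out", "body": {"xyz": [[-0.5, 0, 0], [-1, 0, 0], [-1, 0, 0]], "twist": [0, 0, 0], "jaw": [-1, -1, -1]}}

```text
clock: 13.52
position: [441.6, -97.1, 89.0]
tool_rot: [0.699, 0.715, -0.0, 0.0]
wrist_force: [0.3, 2.8, -3.1]
opening: 10.1
```

Emit:
{"method": "carry_out", "body": {"xyz": [[-0.5, 0, 0], [-1, 0, 0], [-1, 0, 0]], "twist": [0, 0, 0], "jaw": [-1, -1, -1]}}

```text
clock: 13.77
position: [441.5, -97.8, 89.0]
tool_rot: [0.699, 0.715, 0.0, -0.0]
wrist_force: [0.3, 4.1, -3.7]
opening: 10.5
```

Contact with the plate is felt (4.1 N, against a 2.2 N sliding baseline).

Emit:
{"method": "carry_out", "body": {"xyz": [[-0.5, 0, 0], [-1, 0, 0], [-1, 0, 0]], "twist": [0, 0, 0], "jaw": [-1, -1, -1]}}

```text
clock: 14.02
position: [441.5, -98.4, 88.9]
tool_rot: [0.699, 0.715, 0.001, -0.001]
wrist_force: [-0.0, 6.2, -3.3]
opening: 10.2
```

Emit:
{"method": "carry_out", "body": {"xyz": [[-0.5, 0, 0], [-1, 0, 0], [-1, 0, 0]], "twist": [0, 0, 0], "jaw": [-1, -1, -1]}}

```text
clock: 14.27
position: [441.5, -98.9, 88.9]
tool_rot: [0.699, 0.715, 0.001, -0.001]
wrist_force: [0.4, 7.1, -2.1]
opening: 10.3
```

Emit:
{"method": "carry_out", "body": {"xyz": [[-0.5, 0, 0], [-1, 0, 0], [-1, 0, 0]], "twist": [0, 0, 0], "jaw": [-1, -1, -1]}}

```text
clock: 14.52
position: [441.4, -99.5, 88.9]
tool_rot: [0.699, 0.715, 0.001, -0.001]
wrist_force: [-0.2, 8.3, -3.1]
opening: 10.8
```

Emit:
{"method": "carry_out", "body": {"xyz": [[-0.5, 0, 0], [-1, 0, 0], [-1.5, 0, 0], [-1.5, 0, 0]], "twist": [0, 0, 0, 0], "jaw": [-1, -1, -1, -1]}}

```text
clock: 14.85
position: [441.4, -100.4, 88.8]
tool_rot: [0.699, 0.715, 0.002, -0.002]
wrist_force: [0.8, 10.0, -2.1]
opening: 10.2
```

Emit:
{"method": "carry_out", "body": {"xyz": [[-0.5, 0, 0], [-1, 0, 0.5], [-1, 0, 1], [-1, 0, 1]], "twist": [0, 0, 0, 0], "jaw": [-1, -1, -1, -1]}}

```text
clock: 15.18
position: [441.5, -101.0, 88.3]
tool_rot: [0.699, 0.715, 0.002, -0.002]
wrist_force: [-0.3, 11.4, 1.9]
opening: 10.4
```

Emit:
{"method": "carry_out", "body": {"xyz": [[-0.5, 0, 0], [-1, 0, 0.5], [-1, 0, 1], [-1, 0, 1]], "twist": [0, 0, 0, 0], "jaw": [-1, -1, -1, -1]}}

```text
clock: 15.52
position: [441.7, -101.2, 88.1]
tool_rot: [0.699, 0.716, 0.003, -0.002]
wrist_force: [-3.2, 14.2, 8.6]
opening: 10.3
```

Run:
```python
from look import *
from nav import *
p=apply(load(),[-9.5,0,2],0); save(p); print(p,sl(p))
o=get_obs();print(o["clock"],o["position"],o["wrist_force"].round(1),o["torque"].round(2))
s=read_camera("scene"); cv2.imwrite("pics/s14.png",cv2.resize(s["frame"][100:220,190:370],None,fx=4.4,fy=4.4,interpolation=cv2.INTER_CUBIC))
```

```text
[ 441.74600008 -104.50417494   87.006        91.25017922] (np.float64(66.67953722043222), np.float64(2.8330574559989277))
15.5167 [ 441.6733598  -101.18505516   88.12851142] [-3.2 14.2  8.6] [ 2.91  0.58 -0.02]
```

View pics/s14.png

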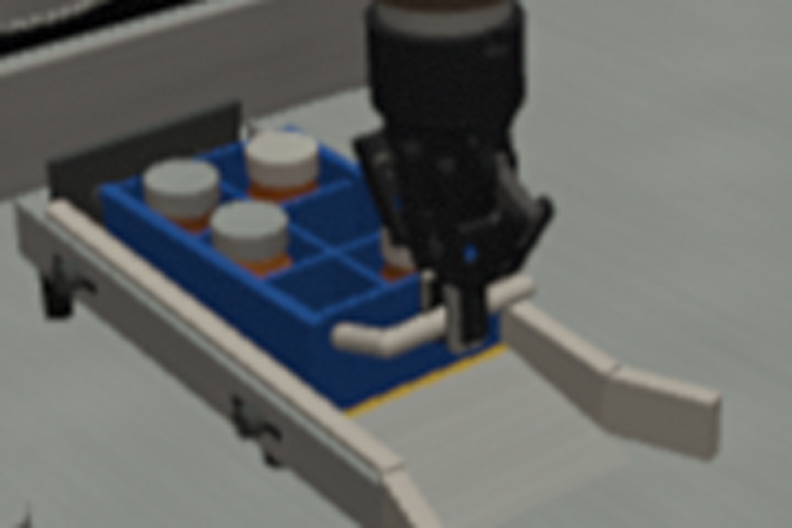

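The yellow lip now shows behind the heel, so the heel sits almost at the lip's edge. I estimate about 10 N on the plate. I'll ease the down-press, go 1.5 mm further, then lower.

Emit:
{"method": "carry_out", "body": {"xyz": [[0, -0.3, -1], [-0.5, -0.4, -1], [-1, -0.4, -1], [-1.5, -0.4, -1], [-1.5, -0.4, -1]], "twist": [0, 0, 0, 0, 0], "jaw": [-1, -1, -1, -1, -1]}}

```text
clock: 15.98
position: [441.2, -102.5, 87.9]
tool_rot: [0.698, 0.716, 0.003, -0.003]
wrist_force: [0.2, 14.5, -1.0]
opening: 10.6
```

Emit:
{"method": "carry_out", "body": {"xyz": [[0, 0, 0.7], [0, 0, 1.4], [0, 0, 2], [0, 0, 2]], "twist": [0, 0, 0, 0], "jaw": [-1, -1, -1, -1]}}

```text
clock: 16.32
position: [441.2, -102.2, 85.7]
tool_rot: [0.698, 0.716, 0.003, -0.003]
wrist_force: [0.7, 15.5, -1.4]
opening: 10.4
```

The heel is dropping: z fell with no resistance. I'll keep lowering and ease back slightly.

Emit:
{"method": "carry_out", "body": {"xyz": [[0.2, 0, 1], [0.4, 0, 2], [0.7, 0, 3], [1, 0, 4], [1, 0, 4]], "twist": [0, 0, 0, 0, 0], "jaw": [-1, -1, -1, -1, -1]}}

```text
clock: 16.73
position: [441.2, -101.5, 81.7]
tool_rot: [0.698, 0.716, 0.003, -0.003]
wrist_force: [0.7, 14.1, -0.9]
opening: 10.2
```

Emit:
{"method": "carry_out", "body": {"xyz": [[0.3, 0, 1], [0.6, 0, 2], [1, 0, 3], [1.5, 0, 4], [1.5, 0, 4]], "twist": [0, 0, 0, 0, 0], "jaw": [-1, -1, -1, -1, -1]}}

```text
clock: 17.15
position: [441.3, -100.8, 77.8]
tool_rot: [0.699, 0.716, 0.002, -0.002]
wrist_force: [0.4, 12.4, -0.9]
opening: 10.1
```

Emit:
{"method": "carry_out", "body": {"xyz": [[0.4, 0, 1], [0.8, 0, 2], [1.2, 0, 3], [1.5, 0, 3.5], [1.5, 0, 3.5]], "twist": [0, 0, 0, 0, 0], "jaw": [-1, -1, -1, -1, -1]}}

```text
clock: 17.57
position: [441.3, -100.2, 74.4]
tool_rot: [0.699, 0.715, 0.001, -0.001]
wrist_force: [0.8, 8.4, -1.9]
opening: 10.1
```

Run:
```python
from look import *
from nav import *
p=apply(load(),[-1.5+4,-.4,-1+2+4+4+3.5],0); save(p); print(p,sl(p))
o=get_obs();print(o["clock"],o["position"],o["wrist_force"].round(1),o["torque"].round(2))
s=read_camera("scene"); cv2.imwrite("pics/s15.png",cv2.resize(s["frame"][100:220,190:370],None,fx=4.4,fy=4.4,interpolation=cv2.INTER_CUBIC))
```

```text
[ 441.29155027 -102.01349724   74.506        91.25017922] (np.float64(64.1797731413043), np.float64(2.431509987639633))
17.5667 [ 441.34155464 -100.153084     74.44253664] [ 0.8  8.4 -1.9] [ 1.73 -0.16  0.01]
```

View pics/s15.png

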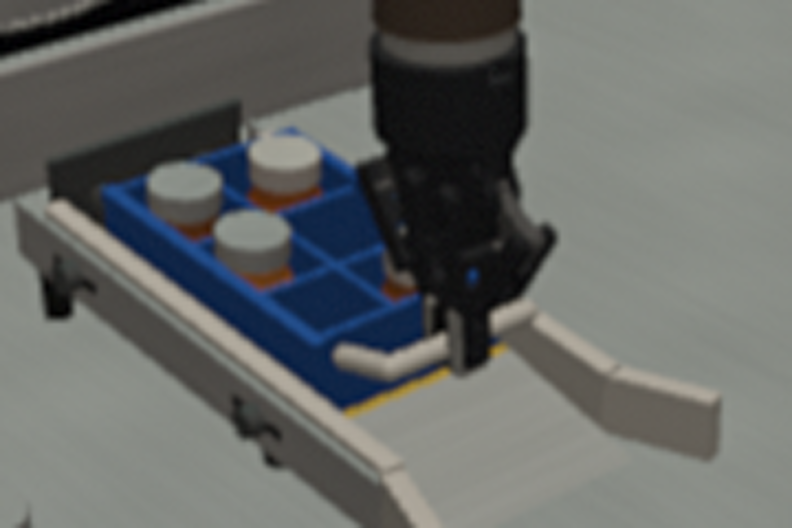

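The heel has dropped behind the lip. I'll lower it the rest of the way onto the deck.

Emit:
{"method": "carry_out", "body": {"xyz": [[0, 0, 0.7], [0.3, 0, 1.4], [0.5, 0, 2], [0.5, 0, 2]], "twist": [0, 0, 0, 0], "jaw": [-1, -1, -1, -1]}}

```text
clock: 17.95
position: [441.4, -99.9, 72.6]
tool_rot: [0.699, 0.715, 0.001, -0.001]
wrist_force: [0.6, 9.4, -0.9]
opening: 10.4
```

Emit:
{"method": "carry_out", "body": {"xyz": [[0, 0, 0.5], [0.3, 0, 1], [0.5, 0, 1], [0.5, 0, 1]], "twist": [0, 0, 0, 0], "jaw": [-1, -1, -1, -1]}}

```text
clock: 18.28
position: [441.5, -99.9, 72.4]
tool_rot: [0.699, 0.715, 0.001, -0.0]
wrist_force: [-1.4, 8.3, 5.5]
opening: 10.6
```

Fz is up and TCP z is 72.4, which matches the predicted resting bar height. I'll relax the push, then open the jaws gently.

Emit:
{"method": "carry_out", "body": {"xyz": [[0.4, 0, -0.3], [0.8, 0, -0.3], [0.8, 0, -0.3], [0.8, 0, -0.3]], "twist": [0, 0, 0, 0], "jaw": [-1, -1, -1, -1]}}

```text
clock: 18.62
position: [441.6, -99.8, 72.4]
tool_rot: [0.699, 0.715, 0.001, 0.0]
wrist_force: [-0.9, 7.3, 2.2]
opening: 10.4
```

Emit:
{"method": "carry_out", "body": {"xyz": [[0, 0, 0], [0, 0, 0], [0, 0, 0], [0, 0, 0], [0, 0, 0], [0, 0, 0]], "twist": [0, 0, 0, 0, 0, 0], "jaw": [-0.7, -0.6, -0.5, -0.4, -0.3, -0.3]}}

```text
clock: 19.12
position: [441.4, -100.7, 72.0]
tool_rot: [0.7, 0.715, -0.0, 0.0]
wrist_force: [-0.7, 0.1, -0.8]
opening: 30.1
```

Run:
```python
from look import *
from nav import *
p=apply(load(),[1.8,0,2.7],0); save(p); print(p,sl(p))
o=get_obs();print(o["clock"],o["position"],o["wrist_force"].round(1),o["torque"].round(2),o["opening"])
s=read_camera("scene"); cv2.imwrite("pics/s16.png",cv2.resize(s["frame"][100:220,190:370],None,fx=4.4,fy=4.4,interpolation=cv2.INTER_CUBIC))
c=read_camera("wrist"); cv2.imwrite("pics/w16.png",c["frame"])
```

```text
[ 441.25227785 -100.21392572   71.806        91.25017922] (np.float64(62.37976494578257), np.float64(2.430397121704414))
19.1167 [ 441.42208766 -100.65791676   71.96756602] [-0.7  0.1 -0.8] [ 0.    0.03 -0.02] 30.117844104223817
```

View pics/s16.png

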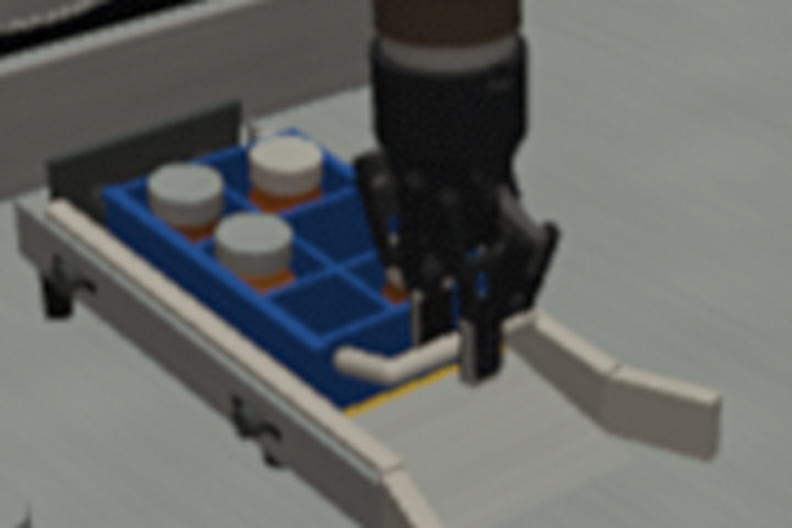

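View pics/w16.png

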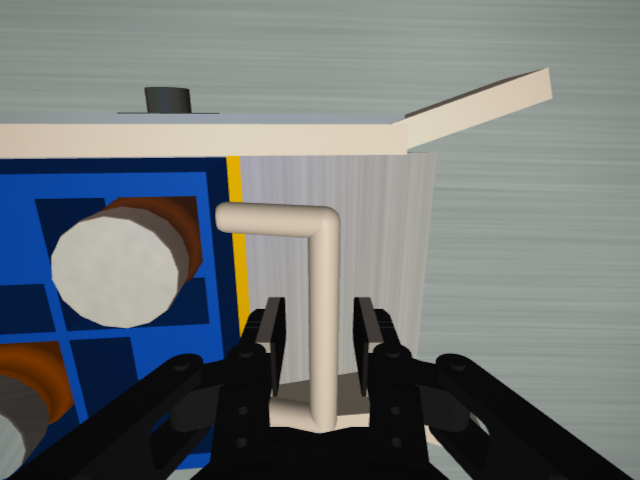

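Released: the bar is free between the fingers (cols 310–340, fingers at 285 and 355), forces are about zero, and the yellow lip is visible behind the heel. I'll lift straight up and then back away to look.

Emit:
{"method": "carry_out", "body": {"xyz": [[0, 0, -8], [0, 0, -18], [0, 0, -32], [0, 0, -50], [0, 0, -70], [0, 0, -90], [0, 0, -110], [0, 0, -120]], "twist": [0, 0, 0, 0, 0, 0, 0, 0], "jaw": [-0.3, -0.3, -0.3, -0.3, -0.3, -0.3, -0.3, -0.3]}}

```text
clock: 19.88
position: [442.3, -100.5, 195.0]
tool_rot: [0.699, 0.715, 0.001, 0.002]
wrist_force: [0.5, 0.4, 0.3]
opening: 30.1
```

Emit:
{"method": "carry_out", "body": {"xyz": [[30, 0, 0], [65, 0, 0], [100, 0, 0], [135, 0, 0], [170, 0, 0], [200, 0, 0], [220, 0, 0], [225, 0, 0]], "twist": [0, 0, 0, 0, 0, 0, 0, 0], "jaw": [-0.3, -0.3, -0.3, -0.3, -0.3, -0.3, -0.3, -0.3]}}

```text
clock: 20.55
position: [436.3, 127.6, 192.5]
tool_rot: [0.698, 0.716, 0.001, -0.0]
wrist_force: [0.5, -0.8, -0.1]
opening: 29.7
```

Run:
```python
from look import *
o=get_obs();print(o["clock"],o["position"],o["wrist_force"].round(1))
c=read_camera("top"); cv2.imwrite("pics/t17.png",c["frame"])
edges(c,88)
s=read_camera("scene"); cv2.imwrite("pics/s17.png",cv2.resize(s["frame"][100:220,190:370],None,fx=4.4,fy=4.4,interpolation=cv2.INTER_CUBIC))
```

```text
20.55 [436.25881229 127.56206255 192.49206885] [ 0.5 -0.8 -0.1]
  y -135.6 mid x 441.6 lane x 439.6 width 123.8
  y -206.3 mid x 442.6 lane x 441.1 width 124.9
  y -317.5 mid x 444.1 lane x 443.4 width 126.7
  tote axis deg 0.78 (lane 1.21) sides 1.23 0.34
```

View pics/t17.png

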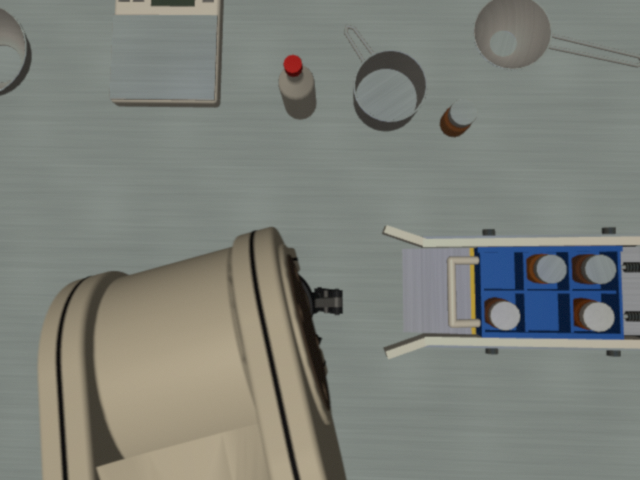

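View pics/s17.png

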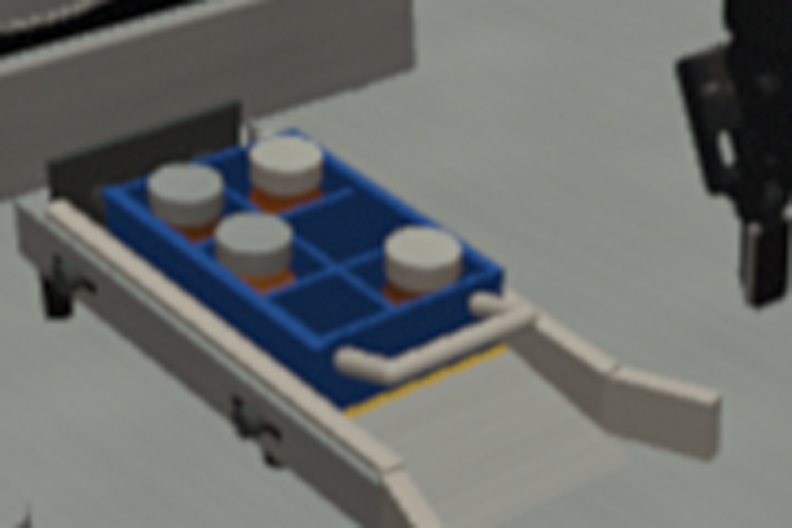

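The tote lies behind the lip with its four jars standing and the plate just touching its nose. The bystander items are at their original pixels. As a last check, I'll get the bar height from the two views (67.5 mm expected when flat).

Run:
```python
from look import *
t=read_camera("top"); s=read_camera("scene")
cv2.imwrite("pics/t18.png",cv2.resize(t["frame"][235:350,440:640],None,fx=4,fy=4,interpolation=cv2.INTER_CUBIC))
def tri(a,b):
    o1,d1=ray(t,a);o2,d2=ray(s,b); d1=d1/np.linalg.norm(d1);d2=d2/np.linalg.norm(d2)
    A=np.c_[d1,-d2]; k=np.linalg.lstsq(A,o2-o1,rcond=None)[0]; p,q=o1+d1*k[0],o2+d2*k[1]; return ((p+q)/2).round(1),np.linalg.norm(p-q).round(1)
print(tri((451.5,261),(277.5,184.1)),tri((452.5,322.5),(309.8,173.2)))
# predicted pixels of the resting pose: bar, rear rim corners, nose rim corners
U=np.array([.0212,-.99978]);N=np.array([.99978,.0212]);T=np.array([437.5,-37.9]);th=np.radians(6)
for n,x,y,z in(("barL",-133,45,60),("barR",-133,-45,60),("rearL",-93,64,62),("rearR",-93,-64,62),("noseL",93,64,62),("noseR",93,-64,62)):
    sx=106.3+(x+93)*np.cos(th)-z*np.sin(th); zz=12+(x+93)*np.sin(th)+z*np.cos(th)
    P=np.r_[T+sx*U+(y+.8)*N,zz]; print(n,"top",proj(t,P).round(1),"scene crop",((proj(s,P)-[190,100])*4.4).round(0))
```

```text
(array([483.8, -99.8,  64. ]), np.float64(1.5)) (array([ 393.4, -100.8,   58.9]), np.float64(3.4))
barL top [450.6 260. ] scene crop [388. 367.]
barR top [451.9 323.2] scene crop [524. 309.]
rearL top [479.4 246.5] scene crop [309. 339.]
rearR top [481.6 337.3] scene crop [502. 261.]
noseL top [619.9 245.2] scene crop [101. 185.]
noseR top [623.7 339.5] scene crop [290. 121.]
```

View pics/t18.png

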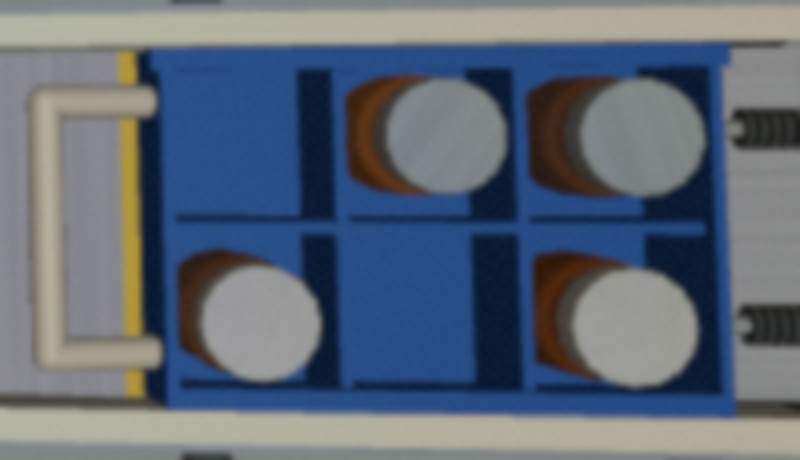

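The observed corners match the predicted resting pose to within about 2 px in both views, and the full width of the lip is visible behind the heel. I'm handing the job in.

Run:
```python
from plant import job_done
print(job_done())
```

```text
the job is handed in; nothing more can be done
None
```

I gripped the tote by its handle and squared it to the lane. I slid it up the ramp between the rails and over the lip, then felt for the sprung plate. Pressing it about 5 mm while lowering the handle let the heel drop behind the lip. I then let go, backed off and handed the job in at about 20.7 s of the 61 s. The hand-in reports no verdict.

- **Seating:** the handle's height when the tote touched down (TCP z 72.4 mm) and the tote's corners in both cameras (within about 2 px) match a tote lying flat on the deck. The full yellow lip is visible behind the heel. The bar height measured from the two cameras came out at 59 and 64 mm, lower than the 67.5 mm expected. I put that down to rough pixel picks, because it argues against the tote sitting high.
- **Alignment:** the tote was about 1–2 mm off the lane's middle line at the end, inside the 8 mm limit.
- **Forces:** the largest push I read at the wrist was 15.5 N, of which I estimate 12–13 N on the plate. Side force stayed within about 1 N, except for one brief 3 N reading. These are wrist readings; I had no direct measurement on the plate or the rails.
- **Surroundings:** all four jars are standing. By eye in the top picture, the saucepan, squeeze bottle and spare jar are where they were at the start.

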